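Clear, reload and shut the repair booth

TASK

Make the repair booth on the desk ready for the next job: first lift the toy cars off its bed and stand them on their wheels on the green mat. Then take the scraper block by its handle and wipe every red plastic offcut off the bed, out through the open doorway into the black catch trough; the offcuts are sharp, so move them only with the scraper, never with the fingers. Stand the scraper upright on the yellow mat, lay the black hub, the next thing to repair, flat on the clean bed, and at last push the orange door shut until it snaps home on its catch, without disturbing the other things on the desk.

Things in the scene. Friction and masses are not known exactly. Their poses are not given: they have to be found in the camera images.
- booth: Fixed white booth. Origin on the desk under the bed's centre; z up, -x points out of the open doorway (to the robot's left, within 0.15 rad), the -y side is nearest the robot. Walls 6 mm thick along the back (from x = +100 mm) and both sides (from |y| = 100), tops 76 mm above the desk. A black catch post 88 mm tall stands beside the doorway's far end, x -91..-125, y +109..+123 mm.
- bed (a point): Centre of the booth's level grey bed, on its surface, 40 mm above the desk; axes as the booth's. The bed is 200 x 200 mm, x and y each -100..+100 mm; at x = -100 it ends in the doorway, open over the full width, with no lip.
- trough (a point): Centre of the floor of the black catch trough, part of the booth, below and beyond the doorway; axes as the booth's. Inside it measures 134 mm (x) by 200 mm (y), floor 4 mm and rim 36 mm above the desk; it starts right under the bed's edge, so what is pushed off that edge falls into it.
- booth_door (a joint): Door angle, rad: 0 = shut, grows as it opens outward, at most 2.1; starts 1.6 to 1.9 open and stays where it is left (hinge friction 0.05 N m). From about 0.08 rad inward the free edge must be pushed past a sprung ball (about 3 N at the edge); past it the door rests at 0 and is held there.
- door_hinge (a point): The door's vertical hinge axis, at booth x = -104, y = -103 mm, 72 mm above the desk (half-way up the door). The point's +y axis points along the door from hinge to free edge, its -x axis out of the door's outer face. The door is an orange panel 204 mm long, 8 mm thick, 44 to 100 mm above the desk; it swings over the trough.
- door_push (a point): Point on the door's outer face 130 mm from the hinge and 72 mm above the desk, a good place to push (with the fingertips, over the upper half of the door). A small steel knob sticks out 27 mm from the outer face at 180 mm from the hinge.
- car_mat: Fixed green square mat for the cars, 130 x 130 x 3 mm; origin at the centre of its underside on the desk.
- scraper_mat: Fixed yellow square mat for the scraper, 130 x 130 x 3 mm; origin at the centre of its underside on the desk.
- scraper_grip (a point): Grip point in the handle of the scraper block, 68 mm above its foot. The block's foot is blue with a rubber sole, 44 mm (own x) by 110 mm (own y), 26 mm tall; the wooden handle above it is 22 mm (x) by 60 mm (y), from 26 to 96 mm above the sole. Stands upright on the desk at the robot's right at the start. 0.25 kg.
- hub_center (a point): Centre of the black hub, 34 mm wide (own x), 92 mm long (own y), 14 mm tall, lying flat on the desk at the robot's left front; the point is 7 mm above its underside.
- car1_center (a point): Centre of a white toy police car (may be absent), 34 mm wide (own x), 77 mm long (own y), 28 mm tall; the point is 14 mm above the soles of its wheels, which do not turn. Grasp across its width.
- car2_center (a point): Centre of a white toy police car (may be absent), 34 mm wide (own x), 77 mm long (own y), 28 mm tall; the point is 14 mm above the soles of its wheels, which do not turn. Grasp across its width.
- chip1_center (a point): Centre of a flat red plastic offcut (may be absent), 34 (own x) x 26 (own y) x 9 mm, 15 g, lying on the bed.
- chip2_center (a point): Centre of a flat red plastic offcut (may be absent), 34 (own x) x 26 (own y) x 9 mm, 15 g, lying on the bed.
- chip3_center (a point): Centre of a flat red plastic offcut (may be absent), 34 (own x) x 26 (own y) x 9 mm, 15 g, lying on the bed.
- chip4_center (a point): Centre of a flat red plastic offcut (may be absent), 34 (own x) x 26 (own y) x 9 mm, 15 g, lying on the bed.
- chip5_center (a point): Centre of a flat red plastic offcut (may be absent), 34 (own x) x 26 (own y) x 9 mm, 15 g, lying on the bed.
- mug: Green mug, 94 mm tall, front right of the desk; a bystander, origin at the centre of its underside.
- handle_jar: Lidded glass jar with a handle, 101 mm tall, back left; a bystander, origin at the centre of its underside.
- screwdriver: Red screwdriver 125 mm long, behind the booth; a bystander, origin at the centre of its underside.
- earbud_case: White earbud case 47 x 60 x 24 mm, back right; a bystander, origin at the centre of its underside.

How it is judged (in metres and radians):
On the way, in this order (a step that is already met when the one before it is completed fails the run):
1. every car stands on its wheels on the green mat (x of car1_center in the frame of car_mat between -0.05 and 0.05 m and y of car1_center in the frame of car_mat between -0.05 and 0.05 m and z of car1_center in the frame of car_mat between 0.01 and 0.025 m and angle between each of car1_center, car2_center's own z axis and vertical below 0.15 rad and x of car2_center in the frame of car_mat between -0.05 and 0.05 m and y of car2_center in the frame of car_mat between -0.05 and 0.05 m and z of car2_center in the frame of car_mat between 0.01 and 0.025 m), for 0.2 s.
2. every offcut lies in the catch trough (x of chip1_center in the frame of booth between -0.237 and -0.098 m and y of chip1_center in the frame of booth between -0.105 and 0.105 m and z of chip1_center in the frame of booth between 0 and 0.036 m and x of chip2_center in the frame of booth between -0.237 and -0.098 m and y of chip2_center in the frame of booth between -0.105 and 0.105 m and z of chip2_center in the frame of booth between 0 and 0.036 m and x of chip3_center in the frame of booth between -0.237 and -0.098 m and y of chip3_center in the frame of booth between -0.105 and 0.105 m and z of chip3_center in the frame of booth between 0 and 0.036 m and x of chip4_center in the frame of booth between -0.237 and -0.098 m and y of chip4_center in the frame of booth between -0.105 and 0.105 m and z of chip4_center in the frame of booth between 0 and 0.036 m and x of chip5_center in the frame of booth between -0.237 and -0.098 m and y of chip5_center in the frame of booth between -0.105 and 0.105 m and z of chip5_center in the frame of booth between 0 and 0.036 m), for 0.2 s.
3. the hub lies flat on the bed (x of hub_center in the frame of booth between -0.085 and 0.085 m and y of hub_center in the frame of booth between -0.085 and 0.085 m and z of hub_center in the frame of booth between 0.04 and 0.055 m and angle between hub_center's own z axis and vertical below 0.15 rad), for 0.2 s.
4. the door is shut on its catch (value of joint booth_door below 0.03 rad), for 0.2 s.
At the end, for the whole second after the job is handed in: Cars upright (0.15 rad), centres within 50 mm of the green mat's centre in x and y; all offcuts in the trough, below its rim; scraper upright within 45 mm of the yellow mat's centre; hub flat within 85 mm of the bed's; door within 0.03 rad of shut (all of step 1 and all of step 2 and all of step 3 and x of scraper_grip in the frame of scraper_mat between -0.045 and 0.045 m and y of scraper_grip in the frame of scraper_mat between -0.045 and 0.045 m and z of scraper_grip in the frame of scraper_mat between 0.06 and 0.08 m and angle between scraper_grip's own z axis and vertical below 0.15 rad and value of joint booth_door below 0.03 rad); the robot touches nothing.
It fails at once if an offcut is touched with the gripper's fingers (contact force between the fingers and chip1 above 0.3 N or contact force between the fingers and chip2 above 0.3 N or contact force between the fingers and chip3 above 0.3 N or contact force between the fingers and chip4 above 0.3 N or contact force between the fingers and chip5 above 0.3 N).
It fails at once if a bystander is pushed more than 30 mm (distance of any of mug, handle_jar, screwdriver, earbud_case from where it was at the start of the episode above 0.03 m).
Of car1, car2 only 1 to 2 are there at a start; the rules pass over those that are not, and their reading is None.
Of chip1, chip2, chip3, chip4, chip5 only 3 to 5 are there at a start; the rules pass over those that are not, and their reading is None.
At some moment in a run one of chip1, chip2, chip3, chip4, chip5, scraper may be knocked a few centimetres aside while the robot is not near it.
It also fails if it takes over 208 s, if anything falls off the work surface, if the arm or the gripper's body presses on something with over 40 N, if the wrist force passes 120 N, or if a joint passes its speed limit or range.

ROBOT

A 6-joint arm with a two-finger parallel gripper is mounted at the origin on a cart in front of the work surface, level with it; the furniture and walls round the work are solid. World frame = base frame: x ahead of the robot, y to its left, z up, the work surface at z = 0. Lengths are in mm, angles in degrees, forces in N, time in s.
With the tool pointing down it reaches from about 275 to 1000 mm from the base axis. Payload 8.4 kg.
Tool frame: the origin (TCP) lies on the centre line of the jaws, within the pads' length; the fingertips stand 8 mm ahead of it and the grasp point (between the pads) lies 11 mm behind it; z points along the fingers, y is the line along which they close (so a half turn about z gives the same grasp; the last joint's range is limited). The gripper opens to 85 mm and grips with 20 to 120 N. Pads are 22 mm wide; open, the fingers measure 114 mm over their backs; the gripper's body (76 mm by 85 mm) begins 54 mm behind the grasp point. The pads swing forward as they close: fully open they stand 13 mm farther back than shut.
Start: joints at [-67.689, 20.225, 93.587, -0, 66.188, -0.138], TCP at [238.657, -577.643, 239.281] pointing down, gripper open.
Joint ranges: [-150.9, 150.9], [-52.94, 120.26], [3.33, 152.33], [-74.26, 254.26], [0, 154.13], [-172.89, 172.89]. Speed limits (degrees/s): [127.2, 127.2, 159.86, 180, 180, 180].

INTERFACE

Orientations are given as a 3x3 rotation matrix whose columns are the frame's x, y, z axes.
In Python, from bench import * gives the robot as it stands. The module is installed in compiled form; this text tells all that it offers.
- The arm moves only by the tool arm_command, never from a script. Its argument "targets" is a list of rows, each an object of numbers: "dx", "dy", "dz": the shift along the tool's x, y, z normalised to -1 to 1, where 1 is 4 cm; "twist": the turn about the tool's z normalised to -1 to 1, where 1 is 10 degrees. In form: [{"dx": .., "dy": .., "dz": .., "twist": ..}, ...]. A call has 1 to 12 rows; each row shifts and turns the commanded pose from where the row before left it, along the tool's axes as they then stand; what a row does not reach is not made up. A row lasts 1/8 s, in which the tool goes at most 62.5 mm and 10.7 degrees, less where a joint would pass 70% of its speed; a pose out of reach is approached as far as the arm can. A call with a number of a shift or a turn outside -1 to 1 is refused whole. A call with a gripper value outside its range is refused whole. "gripper" is the finger opening in mm, from 0 to 85.4, set as the call begins (left out, the last holds). The fingers move at their own pace and stop on an object; "grip_force" is the grip in N (left out, the last holds). Time passes only in rows, so rows that do not move let the fingers close. It gives the time, the measured TCP pose, the force, the opening and the grip force at its end, in the units of the state.
- sense(): the state, without advancing time (a new reading comes with each control period).
- read_camera(name): name is "scene" or "top" or "wrist"; returns a dict with "img" (420x560x3 uint8, blue, green, red), "depth" (420x560 float32, mm along the optical axis (not along the pixel's ray), 0 where there is no reading), "intrinsics" (3x3 intrinsics, pixels), "rvec" (rotation vector, rad) and "tvec" (3), from world to camera coordinates, as OpenCV has them. Camera axes: x right, y down, z forward; pixel columns grow to the right and rows downward; lengths in mm; the calibration is good to about 2 mm. A picture is of the moment at which its call begins.
- sign_off(): hands the job in; it is judged then, once.
The state is a dict: "time": time; "joint_pos": joint angles; "joint_vel": joint speeds; "effort": joint torques, N m; "tcp_pos": TCP position; "tool_rot": TCP orientation; "ft_force": force on the tool from outside, world axes, zero at the start; "wrist_torque": the same for the moment, N m; "gripper_width": finger opening in mm; "grip_force": force on a finger pad.
Only numpy, scipy, OpenCV 4.12 (cv2) and the standard library are available. Lean on these libraries where they do the work, as an engineer would, in place of code of your own. Each camera call takes 0.05 s, during which the arm holds its last target. There are 200 camera calls.

## Working session

There is one attempt and no reset: what is moved stays moved. The work goes in short steps, Python scripts to look and compute and a tool call to move; the robot and the scene stay as the last step left them, time stands still between calls to the robot, and variables do not carry over. Pictures are saved under pics/ and viewed, at most 14 in all, crops included, and the job is handed in when it is done.

Besides the shell and the picture viewer there is one more tool, called after "Request:" in YAML: its name, and indented under it one key for each argument. arm_command: Moves the arm, as the interface text tells. Scaled input: -1 to 1 covers 4 cm each way for a shift and 10 degrees each way for a turn. Its arguments: {"type":"object","properties":{"targets":{"type":"array"},"gripper":{"type":"number"},"grip_force":{"type":"number"}},"required":["targets"]}

```bash
mkdir -p pics
cat > h.py <<'E'
from bench import *
import numpy as np, cv2
def cam(n):
    c=read_camera(n); c['R']=cv2.Rodrigues(np.array(c['rvec'],float))[0]; c['t']=np.array(c['tvec'],float).ravel(); c['K']=np.array(c['intrinsics'],float); return c
def ray(c,uv,z):
    uv=np.atleast_2d(np.array(uv,float)); d=np.c_[uv,np.ones(len(uv))]@np.linalg.inv(c['K']).T@c['R']
    o=-c['R'].T@c['t']; s=(z-o[2])/d[:,2]; return o+d*s[:,None]
def cloud(c):
    h,w=c['depth'].shape; u,v=np.meshgrid(np.arange(w),np.arange(h)); D=c['depth'].astype(float)
    p=np.stack([u*D,v*D,D],-1)@np.linalg.inv(c['K']).T; return (p-c['t'])@c['R']
def proj(c,P):
    p=np.atleast_2d(P)@c['R'].T+c['t']; p=p@c['K'].T; return p[:,:2]/p[:,2:]
def st():
    s=sense(); print('t',round(s['time'],2),'tcp',np.round(s['tcp_pos'],1),'R',np.round(s['tool_rot'],3).tolist(),'F',np.round(s['ft_force'],1),'w',round(s['gripper_width'],1),'g',round(s['grip_force'],1)); return s
E
python3 - <<'E'
from h import *
st()
for n in('scene','top'):
    c=cam(n); cv2.imwrite(f'pics/{n}0.png',c['img']); print(n,np.round(-c['R'].T@c['t']),np.round(c['R'],2).tolist(),c['K'][0,0])
    np.save(n+'0.npy',c,allow_pickle=True)
E
```

```text
t 0.0 tcp [ 238.5 -577.2  238.5] R [[0.924, 0.382, -0.001], [0.382, -0.924, 0.001], [0.0, -0.001, -1.0]] F [ 0.7  0.7 -0.3] w 85.5 g 0.0
scene [-154.  293. 1210.] [[-0.39, -0.92, 0.01], [-0.77, 0.32, -0.55], [0.51, -0.22, -0.83]] 492.2417768119312
top [ 372.  -40. 1658.] [[-0.03, -1.0, -0.02], [-0.99, 0.03, -0.1], [0.1, 0.02, -0.99]] 495.86907992586475
```

View pics/scene0.png

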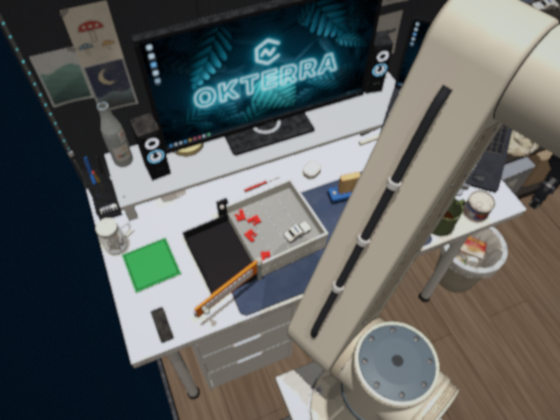

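View pics/top0.png

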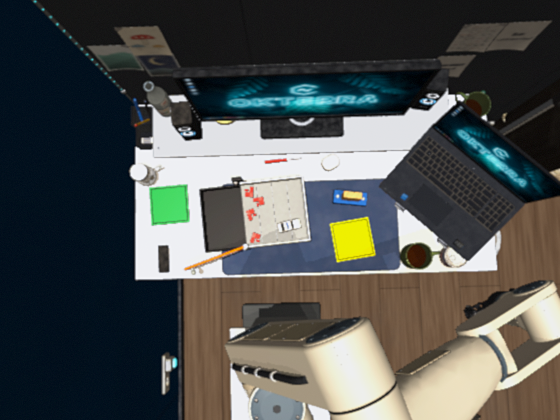

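The top view shows one car at (289,225), chips around (250,190–237), the scraper at (350,197), the yellow mat at (352,240), the green mat at (170,204), the hub at (164,258) and the door running from (245,247) to (186,269). Next I'll measure these.

Run:
```python
from h import *
for n in('top','scene'):
    c=np.load(n+'0.npy',allow_pickle=True).item(); hsv=cv2.cvtColor(c['img'],cv2.COLOR_BGR2HSV); P=cloud(c)
    x,y=P[...,0],P[...,1]; reg=(x>200)&(x<800)&(y>-500)&(y<450)&(P[...,2]<130)&(P[...,2]>-30)
    def m(lo,hi,zr=None):
        k=cv2.inRange(hsv,lo,hi)>0; k&=reg
        if zr: k&=(P[...,2]>zr[0])&(P[...,2]<zr[1])
        return k.astype(np.uint8)
    def rep(name,k,z,amin=12):
        for q in cv2.findContours(k,cv2.RETR_EXTERNAL,cv2.CHAIN_APPROX_NONE)[0]:
            if cv2.contourArea(q)<amin: continue
            w=ray(c,q[:,0,:],z)[:,:2].astype(np.float32); r=cv2.minAreaRect(w); pc=c['img'] ;print(n,name,np.round(r[0]),np.round(r[1]),round(r[2]),'px',q[:,0].mean(0).round())
    rep('green',m((50,120,60),(75,255,255)),3,100)
    rep('yellow',m((25,120,120),(35,255,255)),3,100)
    rep('blue',m((95,150,90),(115,255,255)),26,20)
    rep('wood',m((10,60,120),(24,220,255)),96,10)
    rep('red',m((0,120,120),(6,255,255))|m((172,120,120),(180,255,255)),49,5)
    rep('orange',m((7,150,120),(20,255,255)),100,20)
    rep('black',m((0,0,0),(180,120,60),(-10,30)),10,60)
    # bed / walls from depth
    zz=P[...,2]
    k=((zz>66)&(zz<86)&reg&(hsv[...,1]<60)).astype(np.uint8); rep('wall76',k,76,30)
    k=((zz>34)&(zz<46)&reg&(hsv[...,1]<60)).astype(np.uint8); rep('bed40',k,40,100)
    print(n,'depth z check', [np.round(P[v,u],0) for u,v in ([(164,258),(270,205),(170,204),(289,225),(220,210)] if n=='top' else [(270,215),(160,325),(150,265),(297,232)])])
```

```text
top green [566. 358.] [125. 125.] 4 px [169. 204.]
top yellow [ 433. -253.] [131. 131.] 9 px [352. 239.]
top blue [ 569. -247.] [111.  46.] 83 px [350. 199.]
top wood [378. 203.] [ 11. 183.] 20 px [212. 259.]
top wood [ 570. -247.] [58. 25.] 83 px [352. 195.]
top red [442.  68.] [23. 32.] 67 px [254. 237.]
top red [521.  79.] [29. 25.] 25 px [251. 214.]
top red [562.  54.] [25. 32.] 7 px [258. 201.]
top red [595.  85.] [23. 30.] 89 px [250. 192.]
top red [696.  -6.] [ 7. 69.] 6 px [275. 161.]
top orange [383. 195.] [ 11. 192.] 18 px [214. 258.]
top black [376. 375.] [65. 27.] 3 px [164. 263.]
top black [528. 230.] [ 83. 219.] 71 px [208. 211.]
top wall76 [534.  11.] [227. 226.] 5 px [282. 208.]
top bed40 [530.   4.] [203. 202.] 5 px [270. 209.]
top depth z check [array([386., 373.,  12.]), array([549.,  16.,  46.]), array([566., 354.,   4.]), array([481., -45.,  63.]), array([542., 186.,   1.])]
scene green [561. 356.] [121. 122.] 4 px [151. 265.]
scene blue [ 566. -219.] [54. 46.] 84 px [336. 194.]
scene wood [377. 192.] [ 20. 198.] 20 px [226. 285.]
scene wood [ 561. -246.] [59. 26.] 75 px [350. 177.]
scene red [443.  64.] [23. 22.] 77 px [265. 255.]
scene red [516.  77.] [33. 23.] 19 px [250. 235.]
scene red [558.  52.] [25. 31.] 9 px [254. 220.]
scene red [590.  83.] [24. 32.] 87 px [240. 215.]
scene red [668.  12.] [ 5. 46.] 4 px [253. 187.]
scene orange [377. 194.] [ 14. 191.] 19 px [226. 285.]
scene black [524. 168.] [201. 131.] 5 px [217. 250.]
scene black [764. 423.] [57. 21.] 89 px [110. 213.]
scene wall76 [376. 190.] [ 11. 146.] 19 px [228. 289.]
scene wall76 [641. 422.] [30. 52.] 23 px [113. 236.]
scene wall76 [531.  10.] [241. 231.] 6 px [280. 217.]
scene bed40 [536.  71.] [199. 343.] 5 px [252. 222.]
scene depth z check [array([562.,   1.,  40.]), array([377., 379.,  12.]), array([559., 359.,   3.]), array([467., -40.,  65.])]
```

Run:
```python
from h import *
c=np.load('top0.npy',allow_pickle=True).item()
a=cv2.resize(c['img'][165:285,130:400],None,fx=2.9,fy=2.9,interpolation=cv2.INTER_CUBIC); cv2.imwrite('pics/topcrop.png',a)
```

```text
(no output)
```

View pics/topcrop.png

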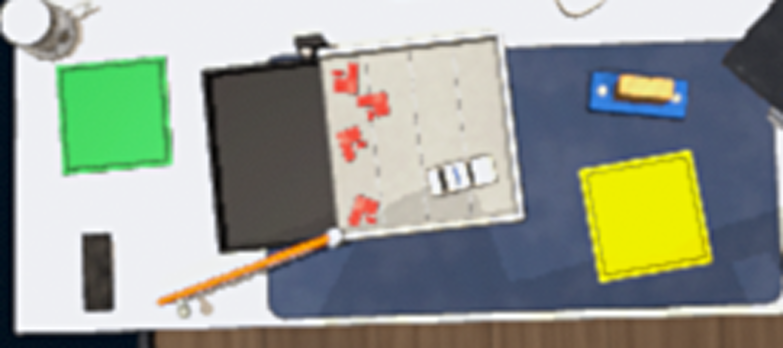

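Request:
arm_command:
  targets:
    - {"twist": -1}
    - {"twist": -1}
    - {"twist": -1}
    - {"twist": -1}
    - {"twist": -1}
    - {"twist": -1}
    - {"twist": -0.75}

```text
validation failed for argument at $.ta...
```

Request:
arm_command:
  targets:
    - {"dx": 1,"dy": 0.4,"dz": -0.1}
    - {"dx": 1,"dy": 0.4,"dz": -0.1}
    - {"dx": 1,"dy": 0.4,"dz": -0.1}
    - {"dx": 1,"dy": 0.4,"dz": -0.1}
    - {"dx": 1,"dy": 0.4,"dz": -0.1}
    - {"dx": 1,"dy": 0.4,"dz": -0.1}
    - {"dx": 1,"dy": 0.4,"dz": -0.1}
    - {"dx": 1,"dy": 0.4,"dz": -0.1}
    - {"dx": 1,"dy": 0.4,"dz": -0.1}
    - {"dx": 1,"dy": 0.4,"dz": -0.1}
    - {"dx": 1,"dy": 0.4,"dz": -0.1}
    - {"dx": 1,"dy": 0.4,"dz": -0.1}

```text
validation failed for argument at $.ta...
```

Request:
arm_command:
  targets:
    - {"dx": 1,"dy": 0.4,"dz": -0.1}
    - {"dx": 0.7,"dy": 0.4,"dz": -0.1}
    - {"dx": 0.7,"dy": 0.4,"dz": -0.1}
    - {}
    - {}

```text
validation failed for argument at $.ta...
```

Run:
```python
from h import *
st(); c=cam('wrist'); np.save('w1.npy',c,allow_pickle=True); cv2.imwrite('pics/w1.png',c['img']); print(-c['R'].T@c['t'],np.round(c['R'],2).tolist(),c['K'][0,0])
```

```text
t 0.1 tcp [ 238.5 -577.2  238.6] R [[0.924, 0.382, -0.001], [0.382, -0.924, 0.001], [-0.0, -0.001, -1.0]] F [-0.8  0.1 -0.4] w 85.0 g 0.0
[ 305.40516082 -551.07518197  373.3658797 ] [[0.38, -0.92, -0.0], [-0.89, -0.37, 0.29], [-0.26, -0.11, -0.96]] 378.4223160544704
```

View pics/w1.png

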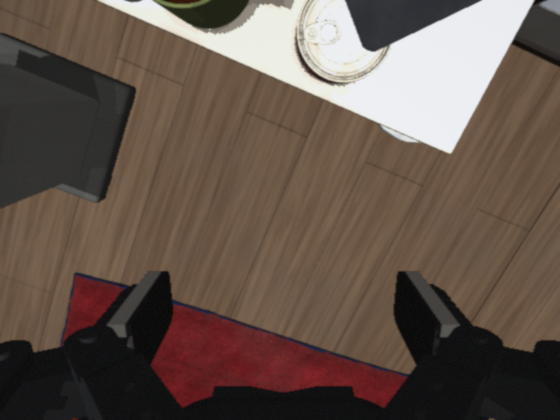

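The picture shows only floor, the mug and the desk edge, because the moves were refused. Rows probably need all four keys.

Request:
arm_command:
  targets:
    - {"dx": 0,"dy": 0,"dz": 0,"twist": -1}
    - {"dx": 0,"dy": 0,"dz": 0,"twist": -1}
    - {"dx": 0,"dy": 0,"dz": 0,"twist": -1}
    - {"dx": 0,"dy": 0,"dz": 0,"twist": -1}
    - {"dx": 0,"dy": 0,"dz": 0,"twist": -1}
    - {"dx": 0,"dy": 0,"dz": 0,"twist": -1}
    - {"dx": 0,"dy": 0,"dz": 0,"twist": -0.75}

```text
time: 1.02
tcp_pos: [238.6, -577.5, 239.0]
tool_rot: [[-0.004, 1.0, -0.0], [1.0, 0.004, 0.001], [0.001, -0.0, -1.0]]
ft_force: [-0.4, 0.1, -0.2]
gripper_width: 85.3
grip_force: 0.0
```

Request:
arm_command:
  targets:
    - {"dx": 1,"dy": 0.4,"dz": -0.1,"twist": 0}
    - {"dx": 1,"dy": 0.4,"dz": -0.1,"twist": 0}
    - {"dx": 1,"dy": 0.4,"dz": -0.1,"twist": 0}
    - {"dx": 1,"dy": 0.4,"dz": -0.1,"twist": 0}
    - {"dx": 1,"dy": 0.4,"dz": -0.1,"twist": 0}
    - {"dx": 1,"dy": 0.4,"dz": -0.1,"twist": 0}
    - {"dx": 1,"dy": 0.4,"dz": -0.1,"twist": 0}
    - {"dx": 1,"dy": 0.4,"dz": -0.1,"twist": 0}
    - {"dx": 1,"dy": 0.4,"dz": -0.1,"twist": 0}
    - {"dx": 1,"dy": 0.4,"dz": -0.1,"twist": 0}
    - {"dx": 1,"dy": 0.4,"dz": -0.1,"twist": 0}
    - {"dx": 1,"dy": 0.4,"dz": -0.1,"twist": 0}

```text
time: 2.52
tcp_pos: [431.3, -96.4, 287.4]
tool_rot: [[0.001, 1.0, 0.0], [1.0, -0.001, -0.0], [-0.0, 0.0, -1.0]]
ft_force: [0.3, -0.4, -0.0]
gripper_width: 85.3
grip_force: 0.0
```

Request:
arm_command:
  targets:
    - {"dx": 1,"dy": 0.4,"dz": -0.1,"twist": 0}
    - {"dx": 0.7,"dy": 0.4,"dz": -0.1,"twist": 0}
    - {"dx": 0.7,"dy": 0.4,"dz": -0.1,"twist": 0}
    - {"dx": 0,"dy": 0,"dz": 0,"twist": 0}
    - {"dx": 0,"dy": 0,"dz": 0,"twist": 0}

```text
time: 3.15
tcp_pos: [478.7, -2.1, 298.9]
tool_rot: [[0.0, 1.0, -0.001], [1.0, -0.0, -0.0], [-0.0, -0.001, -1.0]]
ft_force: [-0.3, 0.3, 0.3]
gripper_width: 85.6
grip_force: 0.0
```

Run:
```python
from h import *
st(); c=cam('wrist'); np.save('w1.npy',c,allow_pickle=True); cv2.imwrite('pics/w2.png',c['img']); print(-c['R'].T@c['t'],np.round(c['R'],2).tolist(),c['K'][0,0])
```

```text
t 3.15 tcp [478.7  -2.1 298.9] R [[0.0, 1.0, -0.001], [1.0, -0.0, -0.0], [-0.0, -0.001, -1.0]] F [-0.3  0.3  0.3] w 85.6 g 0.0
[478.39804067  69.26107689 433.64620014] [[1.0, -0.0, -0.0], [0.0, -0.96, 0.29], [-0.0, -0.29, -0.96]] 378.4223160544704
```

View pics/w2.png

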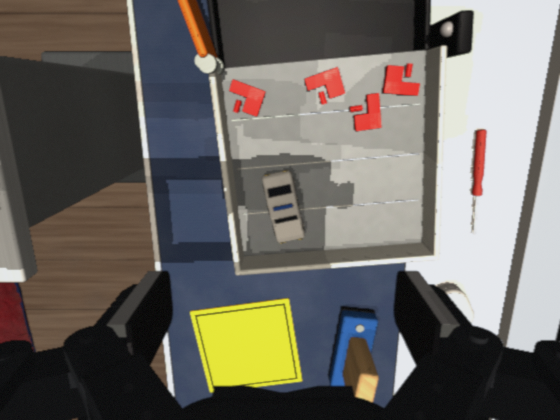

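The wrist view shows the car at (283,206), four chips at (247,97), (325,84), (369,112) and (402,82), the yellow mat at (245,345) and the scraper at (355,350). I'll measure from it.

```bash
cat >> h.py <<'E'
RED=lambda hsv:(cv2.inRange(hsv,(0,120,90),(6,255,255))|cv2.inRange(hsv,(172,120,90),(180,255,255)))>0
def blobs(c,k,z,amin=30):
    out=[]
    for q in cv2.findContours(k.astype(np.uint8),cv2.RETR_EXTERNAL,cv2.CHAIN_APPROX_NONE)[0]:
        if cv2.contourArea(q)<amin: continue
        w=ray(c,q[:,0,:],z)[:,:2].astype(np.float32); r=cv2.minAreaRect(w); out.append((np.round(r[0],1),np.round(r[1],1),round(r[2],1)))
    return out
E
python3 - <<'E'
from h import *
c=np.load('w1.npy',allow_pickle=True).item(); hsv=cv2.cvtColor(c['img'],cv2.COLOR_BGR2HSV); P=cloud(c); X,Y,Z=P[...,0],P[...,1],P[...,2]
ok=c['depth']>0
k=ok&(abs(Z-76)<6)&(Y>-150)&(Y<140)&(X>400)&(X<660)&(hsv[...,1]<80)
q=P[k][:,:2].astype(np.float32); print('walls',k.sum(),cv2.minAreaRect(q),Z[k].mean())
k=ok&(abs(Z-40)<5)&(Y>-150)&(Y<140)&(X>400)&(X<660)
k=cv2.morphologyEx(k.astype(np.uint8),cv2.MORPH_OPEN,np.ones((3,3)))>0
print('bed',cv2.minAreaRect(P[k][:,:2].astype(np.float32)),np.median(Z[k]))
k=ok&(Z>53)&(Z<73)&(abs(X-495)<50)&(abs(Y+30)<60)
k=cv2.morphologyEx(k.astype(np.uint8),cv2.MORPH_OPEN,np.ones((3,3)))>0
print('car',cv2.minAreaRect(P[k][:,:2].astype(np.float32)),np.percentile(Z[k],[50,98]))
kk=RED(hsv)&(X<640)&(Y<120); kk=cv2.dilate(kk.astype(np.uint8),np.ones((5,5)))
for b in blobs(c,kk,45): print('chip',*b)
print('yellow',*blobs(c,cv2.inRange(hsv,(25,120,60),(35,255,255))>0,3,500))
print('blue',*blobs(c,(cv2.inRange(hsv,(100,170,60),(112,255,255))>0)&(X>500)&(Z>10),26,100))
print('handle',*blobs(c,(Z>80)&(Z<110)&(X>500)&(Y<-150)&(Y>-330)&(hsv[...,1]>60),96,50))
E
```

```text
walls 4785 ((530.370361328125, 11.010513305664062), (225.8753204345703, 230.54705810546875), 4.904783725738525) 75.25439788205776
bed ((523.48583984375, 22.44446563720703), (215.10806274414062, 245.75721740722656), 4.2201619148254395) 40.239519588180016
car ((478.3577575683594, -45.5657844543457), (32.474952697753906, 74.4493637084961), 12.18757438659668) [59.58443968 67.82932624]
chip [ 163.9 -180.4] [86.4 35.3] 77.9
chip [681.2  -7.1] [6.2 8.4] 8.3
chip [439.9  63.2] [33.8 39. ] 70.2
chip [519.   74.6] [38.8 33.6] 19.1
chip [576.8  64.8] [85.  46.2] 43.1
chip [393.2 114.6] [ 5.1 21.2] 18.8
yellow (array([ 430.5, -256.3]), array([130.6, 132. ]), 8.5)
blue (array([ 566.2, -245.4]), array([109.1,  43.4]), 82.6)
handle (array([ 566.4, -231.2]), array([46.8, 26. ]), 83.3)
```

Run:
```python
from h import *
c=np.load('w1.npy',allow_pickle=True).item(); hsv=cv2.cvtColor(c['img'],cv2.COLOR_BGR2HSV); P=cloud(c); X,Y,Z=P[...,0],P[...,1],P[...,2]
k=(abs(Z-76)<4)&(Y>-150)&(Y<140)&(X>400)&(X<660)&(hsv[...,1]<80)&(hsv[...,2]>70)
q=P[k][:,:2]
for a in (4.2,4.9,5.5):
    A=np.radians(a); bx=np.array([np.sin(A),-np.cos(A)]); by=np.array([np.cos(A),np.sin(A)])
    u=q@bx; v=q@by
    hv=np.histogram(v,np.arange(400,680,2)); hu=np.histogram(u,np.arange(-100,200,2))
    print(a,'v',[(int(b),n) for n,b in zip(*hv) if n>150],'u',[(int(b),n) for n,b in zip(*hu) if n>150],'umin',np.percentile(u,1))
```

```text
4.2 v [(416, np.int64(161)), (418, np.int64(379)), (420, np.int64(465)), (422, np.int64(308)), (622, np.int64(525)), (624, np.int64(555)), (626, np.int64(418))] u [(136, np.int64(393)), (138, np.int64(445)), (140, np.int64(334))] umin -79.00753956034407
4.9 v [(416, np.int64(245)), (418, np.int64(398)), (420, np.int64(454)), (422, np.int64(235)), (622, np.int64(668)), (624, np.int64(501)), (626, np.int64(418))] u [(142, np.int64(296)), (144, np.int64(489)), (146, np.int64(341)), (148, np.int64(160))] umin -71.34171971605963
5.5 v [(416, np.int64(297)), (418, np.int64(416)), (420, np.int64(447)), (620, np.int64(200)), (622, np.int64(581)), (624, np.int64(491)), (626, np.int64(317))] u [(148, np.int64(411)), (150, np.int64(426)), (152, np.int64(321))] umin -64.76246580673636
```

Request:
arm_command:
  targets:
    - {"dx": -0.545,"dy": 0,"dz": 0.8,"twist": -0.61}
    - {"dx": -0.535,"dy": -0.11,"dz": 0.9,"twist": -0.61}
    - {"dx": 0,"dy": 0,"dz": 1,"twist": 0}
    - {"dx": 0,"dy": 0,"dz": 1,"twist": 0}
    - {"dx": 0,"dy": 0,"dz": 1,"twist": 0}
    - {"dx": 0,"dy": 0,"dz": 0,"twist": 0}
  gripper: 52

```text
time: 3.95
tcp_pos: [474.4, -46.0, 109.2]
tool_rot: [[-0.209, 0.978, -0.006], [0.978, 0.209, 0.0], [0.002, -0.006, -1.0]]
ft_force: [-0.5, -0.1, 0.3]
gripper_width: 51.8
grip_force: 0.0
```

Run:
```python
from h import *
st(); c=cam('wrist'); cv2.imwrite('pics/w3.png',c['img']); P=cloud(c); X,Y,Z=P[...,0],P[...,1],P[...,2]
k=(c['depth']>0)&(Z>53)&(Z<73)&(abs(X-480)<50)&(abs(Y+45)<55)
k=cv2.morphologyEx(k.astype(np.uint8),cv2.MORPH_OPEN,np.ones((3,3)))>0
print('car',cv2.minAreaRect(P[k][:,:2].astype(np.float32)),np.percentile(Z[k],[50,98]))
```

```text
t 3.95 tcp [474.4 -46.  109.2] R [[-0.209, 0.978, -0.006], [0.978, 0.209, 0.0], [0.002, -0.006, -1.0]] F [-0.5 -0.1  0.3] w 51.8 g 0.0
car ((488.4835205078125, -50.07337951660156), (80.27277374267578, 102.78360748291016), 73.83212280273438) [60.37357521 68.37261377]
```

View pics/w3.png

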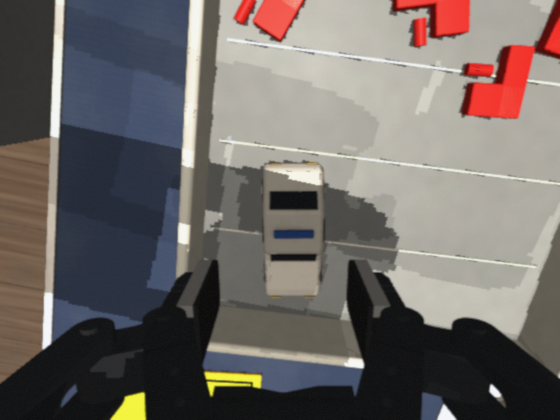

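The car is centred at column 293 against 284 for the jaw midline, so I'll shift about 4.5 mm along +y and then descend.

Request:
arm_command:
  targets:
    - {"dx": 0,"dy": 0.12,"dz": 0.4,"twist": 0}
    - {"dx": 0,"dy": 0,"dz": 0.5,"twist": 0}
    - {"dx": 0,"dy": 0,"dz": 0.5,"twist": 0}
    - {"dx": 0,"dy": 0,"dz": 0,"twist": 0}

```text
time: 4.5
tcp_pos: [481.7, -44.4, 54.9]
tool_rot: [[-0.21, 0.978, -0.001], [0.978, 0.21, 0.0], [0.0, -0.001, -1.0]]
ft_force: [0.1, 0.0, -0.4]
gripper_width: 52.2
grip_force: 0.0
```

Request:
arm_command:
  targets:
    - {"dx": 0,"dy": 0,"dz": 0,"twist": 0}
    - {"dx": 0,"dy": 0,"dz": 0,"twist": 0}
    - {"dx": 0,"dy": 0,"dz": 0,"twist": 0}
    - {"dx": 0,"dy": 0,"dz": 0,"twist": 0}
    - {"dx": 0,"dy": 0,"dz": 0,"twist": 0}
    - {"dx": 0,"dy": 0,"dz": -0.5,"twist": 0}
    - {"dx": 0,"dy": 0,"dz": -0.8,"twist": 0}
    - {"dx": 0,"dy": 0,"dz": -1,"twist": 0}
    - {"dx": 0,"dy": 0,"dz": -1,"twist": 0}
    - {"dx": 0,"dy": 0,"dz": 0,"twist": 0}
  gripper: 20
  grip_force: 30

```text
time: 5.75
tcp_pos: [483.8, -44.6, 190.6]
tool_rot: [[-0.21, 0.978, 0.007], [0.978, 0.21, -0.001], [-0.002, 0.006, -1.0]]
ft_force: [1.4, 0.8, -1.2]
gripper_width: 30.4
grip_force: 29.9
```

Request:
arm_command:
  targets:
    - {"dx": 0.93,"dy": 0.4,"dz": 0,"twist": 0}
    - {"dx": 0.93,"dy": 0.4,"dz": 0,"twist": 0}
    - {"dx": 0.93,"dy": 0.4,"dz": 0,"twist": 0}
    - {"dx": 0.93,"dy": 0.4,"dz": 0,"twist": 0}
    - {"dx": 0.93,"dy": 0.4,"dz": 0,"twist": 0}
    - {"dx": 0.93,"dy": 0.4,"dz": 0,"twist": 0}
    - {"dx": 0.93,"dy": 0.4,"dz": 0,"twist": 0}
    - {"dx": 0.93,"dy": 0.4,"dz": 0,"twist": 0}
    - {"dx": 0.93,"dy": 0.4,"dz": 0,"twist": 0}
    - {"dx": 0.93,"dy": 0.4,"dz": 0,"twist": 0}
    - {"dx": 0,"dy": 0,"dz": 0,"twist": 0}
    - {"dx": 0,"dy": 0,"dz": 0,"twist": 0}

```text
time: 7.25
tcp_pos: [559.1, 352.2, 186.1]
tool_rot: [[-0.211, 0.978, -0.002], [0.978, 0.211, -0.001], [-0.001, -0.002, -1.0]]
ft_force: [-0.3, -1.2, -1.2]
gripper_width: 30.4
grip_force: 29.9
```

Run:
```python
from h import *
st(); c=cam('wrist'); hsv=cv2.cvtColor(c['img'],cv2.COLOR_BGR2HSV); np.save('w4.npy',c,allow_pickle=True)
print('green',*blobs(c,cv2.inRange(hsv,(50,120,40),(75,255,255))>0,3,200))
P=cloud(c);print(np.round(P[[100,300],[100,280]]))
```

```text
t 7.25 tcp [559.1 352.2 186.1] R [[-0.211, 0.978, -0.002], [0.978, 0.211, -0.001], [-0.001, -0.002, -1.0]] F [-0.3 -1.2 -1.2] w 30.4 g 29.9
green (array([563.6, 356.2]), array([127.7, 127.9]), 3.7)
[[403. 386.  12.]
 [558. 349. 195.]]
```

Request:
arm_command:
  targets:
    - {"dx": 0,"dy": 0,"dz": 1,"twist": 0}
    - {"dx": 0,"dy": 0,"dz": 1,"twist": 0}
    - {"dx": 0,"dy": 0,"dz": 1,"twist": 0}
    - {"dx": 0,"dy": 0,"dz": 0.8,"twist": 0}
    - {"dx": 0,"dy": 0,"dz": 0.25,"twist": 0}
    - {"dx": 0,"dy": 0,"dz": 0.13,"twist": 0}
    - {"dx": 0,"dy": 0,"dz": 0,"twist": 0}
    - {"dx": 0,"dy": 0,"dz": 0,"twist": 0}

```text
time: 8.3
tcp_pos: [560.6, 353.3, 21.4]
tool_rot: [[-0.21, 0.978, 0.002], [0.978, 0.21, 0.001], [0.001, 0.002, -1.0]]
ft_force: [-0.1, 0.2, 0.1]
gripper_width: 30.5
grip_force: 30.0
```

Request:
arm_command:
  targets:
    - {"dx": 0,"dy": 0,"dz": 0,"twist": 0}
    - {"dx": 0,"dy": 0,"dz": 0,"twist": 0}
    - {"dx": 0,"dy": 0,"dz": 0,"twist": 0}
    - {"dx": 0,"dy": 0,"dz": 0,"twist": 0}
    - {"dx": 0,"dy": 0,"dz": -0.5,"twist": 0}
    - {"dx": 0,"dy": 0,"dz": -1,"twist": 0}
    - {"dx": 0,"dy": 0,"dz": -1,"twist": 0}
    - {"dx": 0,"dy": 0,"dz": -1,"twist": 0}
    - {"dx": 0,"dy": 0,"dz": -1,"twist": 0}
    - {"dx": 0,"dy": 0,"dz": 0,"twist": 0}
  gripper: 55

```text
time: 9.55
tcp_pos: [561.8, 354.2, 205.5]
tool_rot: [[-0.21, 0.978, 0.007], [0.978, 0.21, 0.004], [0.003, 0.007, -1.0]]
ft_force: [0.3, -1.6, 0.5]
gripper_width: 55.0
grip_force: 0.0
```

Run:
```python
from h import *
st(); c=cam('wrist'); cv2.imwrite('pics/w5.png',c['img']); P=cloud(c);X,Y,Z=P[...,0],P[...,1],P[...,2]; hsv=cv2.cvtColor(c['img'],cv2.COLOR_BGR2HSV)
k=(c['depth']>0)&(Z>14)&(Z<36)&(abs(X-560)<60)&(abs(Y-352)<60)
k=cv2.morphologyEx(k.astype(np.uint8),cv2.MORPH_OPEN,np.ones((3,3)))>0
print('car',cv2.minAreaRect(P[k][:,:2].astype(np.float32)),np.percentile(Z[k],[50,98]))
k=(c['depth']>0)&(Z>8)&(Z<20)&(abs(X-385)<60)&(abs(Y-375)<70)&(hsv[...,2]<90)
k=cv2.morphologyEx(k.astype(np.uint8),cv2.MORPH_OPEN,np.ones((3,3)))>0
print('hub',k.sum(),cv2.minAreaRect(P[k][:,:2].astype(np.float32)))
```

```text
t 9.55 tcp [561.8 354.2 205.5] R [[-0.21, 0.978, 0.007], [0.978, 0.21, 0.004], [0.003, 0.007, -1.0]] F [ 0.3 -1.6  0.5] w 55.0 g 0.0
car ((559.4830322265625, 352.1276550292969), (32.38847351074219, 77.29589080810547), 11.944900512695312) [21.99051051 30.75184718]
hub 4403 ((382.2947692871094, 375.4549865722656), (92.18921661376953, 33.32834243774414), 1.8633774518966675)
```

View pics/w5.png

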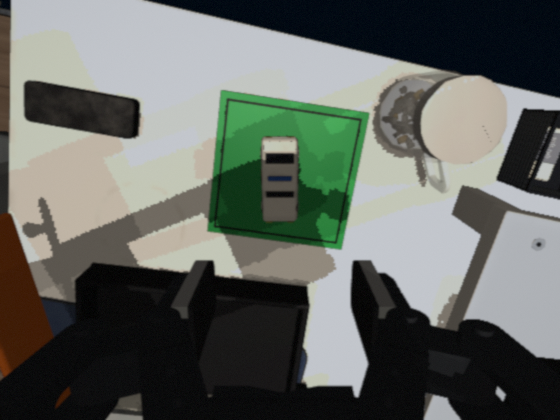

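The car stands on the green mat at (559,352). The hub is at (382,375) in the desk's left front. Next is the scraper.

Request:
arm_command:
  targets:
    - {"dx": 0,"dy": 0,"dz": 0,"twist": 0.98}
    - {"dx": 0,"dy": 0,"dz": 0,"twist": 0.98}
    - {"dx": -0.99,"dy": 0.137,"dz": 0,"twist": 0}
    - {"dx": -0.99,"dy": 0.137,"dz": 0,"twist": 0}
    - {"dx": -0.99,"dy": 0.137,"dz": 0,"twist": 0}
    - {"dx": -0.99,"dy": 0.137,"dz": 0,"twist": 0}
    - {"dx": -0.99,"dy": 0.137,"dz": 0,"twist": 0}
    - {"dx": -0.99,"dy": 0.137,"dz": 0,"twist": 0}
    - {"dx": -0.99,"dy": 0.137,"dz": 0,"twist": 0}
    - {"dx": -0.99,"dy": 0.137,"dz": 0,"twist": 0}
    - {"dx": -0.99,"dy": 0.137,"dz": 0,"twist": 0}
    - {"dx": -0.99,"dy": 0.137,"dz": 0,"twist": 0}
  gripper: 60

```text
time: 11.1
tcp_pos: [562.0, -48.0, 199.4]
tool_rot: [[0.13, 0.992, -0.002], [0.992, -0.13, 0.0], [-0.0, -0.002, -1.0]]
ft_force: [-0.9, 0.2, 0.2]
gripper_width: 59.7
grip_force: 0.0
```

Request:
arm_command:
  targets:
    - {"dx": -0.99,"dy": 0.137,"dz": 0,"twist": 0}
    - {"dx": -0.99,"dy": 0.137,"dz": 0,"twist": 0}
    - {"dx": -0.99,"dy": 0.137,"dz": 0,"twist": 0}
    - {"dx": 0,"dy": 0,"dz": 0,"twist": 0}
    - {"dx": 0,"dy": 0,"dz": 0,"twist": 0}

```text
time: 11.72
tcp_pos: [563.1, -166.3, 199.5]
tool_rot: [[0.13, 0.991, -0.001], [0.991, -0.13, 0.001], [0.001, -0.001, -1.0]]
ft_force: [-0.2, -0.2, -0.3]
gripper_width: 60.0
grip_force: 0.0
```

Run:
```python
from h import *
st(); c=cam('wrist'); cv2.imwrite('pics/w6.png',c['img']); P=cloud(c);X,Y,Z=P[...,0],P[...,1],P[...,2]; hsv=cv2.cvtColor(c['img'],cv2.COLOR_BGR2HSV)
k=(c['depth']>0)&(Z>85)&(Z<105)&(abs(X-566)<70)&(abs(Y+235)<70)&(hsv[...,1]>60)
k=cv2.morphologyEx(k.astype(np.uint8),cv2.MORPH_OPEN,np.ones((3,3)))>0
print('handle',k.sum(),cv2.minAreaRect(P[k][:,:2].astype(np.float32)),np.median(Z[k]))
print('blue',*blobs(c,(cv2.inRange(hsv,(100,170,60),(112,255,255))>0)&(X>500)&(Z>10),26,100))
```

```text
t 11.72 tcp [ 563.1 -166.3  199.5] R [[0.13, 0.991, -0.001], [0.991, -0.13, 0.001], [0.001, -0.001, -1.0]] F [-0.2 -0.2 -0.3] w 60.0 g 0.0
handle 2260 ((567.8729248046875, -249.91917419433594), (59.72627258300781, 21.61136817932129), 82.84040832519531) 95.94104358086663
blue (array([ 567.8, -249.4]), array([108.2,  42.3]), 83.0)
```

View pics/w6.png

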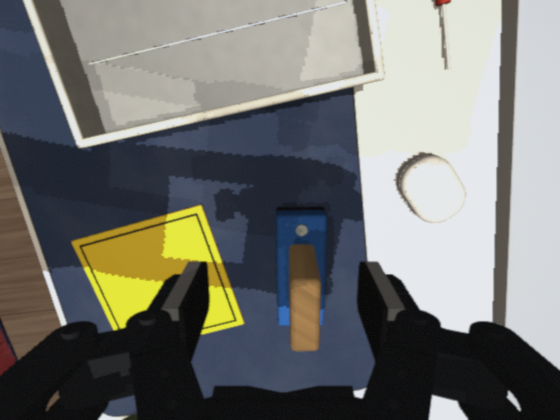

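The scraper is straight ahead, with the handle at (305,300). I need to move −82 along tool x and +15 along y.

Request:
arm_command:
  targets:
    - {"dx": -0.7,"dy": 0.13,"dz": 0,"twist": 0}
    - {"dx": -0.7,"dy": 0.13,"dz": 0,"twist": 0}
    - {"dx": -0.65,"dy": 0.13,"dz": 0.4,"twist": 0}
    - {"dx": 0,"dy": 0,"dz": 1,"twist": 0}
    - {"dx": 0,"dy": 0,"dz": 1,"twist": 0}
    - {"dx": 0,"dy": 0,"dz": 0.8,"twist": 0}
    - {"dx": 0,"dy": 0,"dz": 0.44,"twist": 0}
    - {"dx": 0,"dy": 0,"dz": 0,"twist": 0}
    - {"dx": 0,"dy": 0,"dz": 0,"twist": 0}

```text
time: 12.9
tcp_pos: [569.5, -250.1, 55.7]
tool_rot: [[0.129, 0.992, 0.002], [0.992, -0.129, -0.001], [-0.0, 0.002, -1.0]]
ft_force: [-1.1, -0.3, -0.7]
gripper_width: 59.9
grip_force: 0.0
```

Request:
arm_command:
  targets:
    - {"dx": 0,"dy": 0,"dz": 0,"twist": 0}
    - {"dx": 0,"dy": 0,"dz": 0,"twist": 0}
    - {"dx": 0,"dy": 0,"dz": 0,"twist": 0}
    - {"dx": 0,"dy": 0,"dz": 0,"twist": 0}
    - {"dx": 0,"dy": 0,"dz": 0,"twist": 0}
    - {"dx": 0,"dy": 0,"dz": 0,"twist": 0}
    - {"dx": 0,"dy": 0,"dz": 0,"twist": 0}
    - {"dx": 0,"dy": 0,"dz": 0,"twist": 0}
  gripper: 5
  grip_force: 70

```text
time: 13.9
tcp_pos: [569.0, -250.3, 55.4]
tool_rot: [[0.13, 0.992, 0.001], [0.992, -0.13, -0.0], [-0.0, 0.001, -1.0]]
ft_force: [-1.7, 0.4, 7.3]
gripper_width: 21.0
grip_force: 68.4
```

Request:
arm_command:
  targets:
    - {"dx": 0,"dy": 0,"dz": -0.5,"twist": 0}
    - {"dx": 0,"dy": 0,"dz": -1,"twist": 0}
    - {"dx": 0,"dy": 0,"dz": -1,"twist": 0}
    - {"dx": 0,"dy": 0,"dz": -1,"twist": 0}
    - {"dx": 0,"dy": 0,"dz": -0.25,"twist": 0.6}
    - {"dx": 0,"dy": 0,"dz": 0,"twist": 1}
    - {"dx": 0,"dy": 0,"dz": 0,"twist": 1}
    - {"dx": 0,"dy": 0,"dz": 0,"twist": 1}
    - {"dx": 0,"dy": 0,"dz": 0,"twist": 1}
    - {"dx": 0,"dy": 0,"dz": 0,"twist": 1}
    - {"dx": 0,"dy": 0,"dz": 0,"twist": 1}
    - {"dx": 0,"dy": 0,"dz": 0,"twist": 1}

```text
time: 15.4
tcp_pos: [568.3, -250.0, 205.5]
tool_rot: [[0.994, 0.108, 0.0], [0.108, -0.994, -0.0], [0.0, 0.0, -1.0]]
ft_force: [-0.0, 0.4, -2.5]
gripper_width: 21.1
grip_force: 68.8
```

Request:
arm_command:
  targets:
    - {"dx": 0.07,"dy": -0.96,"dz": 0,"twist": 0.2}
    - {"dx": 0.07,"dy": -0.96,"dz": 0,"twist": 0}
    - {"dx": 0.07,"dy": -0.96,"dz": 0,"twist": 0}
    - {"dx": 0.07,"dy": -0.96,"dz": 0,"twist": 0}
    - {"dx": 0.07,"dy": -0.96,"dz": 0,"twist": 0}
    - {"dx": 0.07,"dy": -0.96,"dz": 0,"twist": 0}
    - {"dx": 0,"dy": 0,"dz": 0,"twist": 0}
    - {"dx": 0,"dy": 0,"dz": 0,"twist": 0}

```text
time: 16.4
tcp_pos: [565.7, -19.4, 205.1]
tool_rot: [[0.997, 0.08, 0.0], [0.08, -0.997, -0.0], [0.0, 0.0, -1.0]]
ft_force: [-0.9, -0.3, -2.2]
gripper_width: 21.2
grip_force: 69.5
```

```bash
cat >> h.py <<'E'
A=np.radians(4.6); BX=np.array([np.sin(A),-np.cos(A)]); BY=np.array([np.cos(A),np.sin(A)]); B0=np.array([523.8,2.3])
def bth(p): d=np.asarray(p)[...,:2]-B0; return np.round(np.stack([d@BX,d@BY],-1),1)
def chips(n='top'):
    c=cam(n); hsv=cv2.cvtColor(c['img'],cv2.COLOR_BGR2HSV); P=cloud(c); k=RED(hsv)&(P[...,0]>380)&(P[...,0]<650)&(P[...,1]>-130)&(P[...,1]<300)
    k=cv2.dilate(k.astype(np.uint8),np.ones((2,2)))
    for b in blobs(c,k,45,4): print(n,'chip booth',bth(b[0]),b[1])
    return c
E
python3 - <<'E'
from h import *
s=st(); print(bth(s['tcp_pos'])); chips('top'); c=chips('wrist'); cv2.imwrite('pics/w7.png',c['img'])
E
```

```text
t 16.4 tcp [565.7 -19.4 205.1] R [[0.997, 0.08, 0.0], [0.08, -0.997, -0.0], [0.0, 0.0, -1.0]] F [-0.9 -0.3 -2.2] w 21.2 g 69.5
[24.9 40. ]
top chip booth [-40.9  42.9] [23.  32.9]
top chip booth [-85.5  76. ] [ 6.6 23.3]
wrist chip booth [-65.5 -71.9] [27.6 19.9]
wrist chip booth [-63.1  -2.1] [ 7.2 14.3]
wrist chip booth [-74.3  -0.4] [36.3 28.6]
wrist chip booth [-45.7  39.1] [30.1 36. ]
wrist chip booth [-81.9  82.2] [13.8  6.5]
wrist chip booth [-73.1  75.3] [28.  35.3]
```

View pics/w7.png

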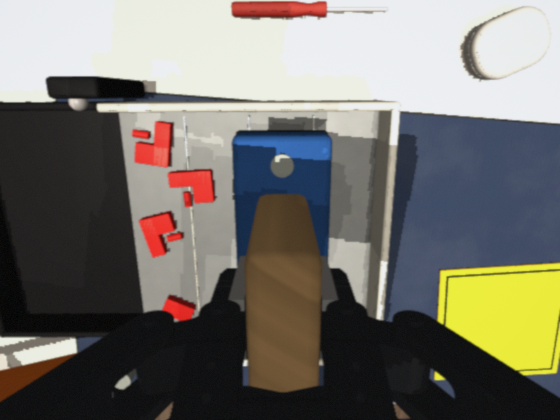

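The scraper is held square over the bed with all four chips to its left (140–215, 120–310). I'll lower it and sweep the far lane.

Request:
arm_command:
  targets:
    - {"dx": 0,"dy": 0,"dz": 1,"twist": 0}
    - {"dx": 0,"dy": 0,"dz": 1,"twist": 0}
    - {"dx": 0,"dy": 0,"dz": 0.5,"twist": 0}
    - {"dx": 0,"dy": 0,"dz": 0.2,"twist": 0}
    - {"dx": 0,"dy": 0,"dz": 0,"twist": 0}
    - {"dx": 0,"dy": 0,"dz": 0,"twist": 0}

```text
time: 17.25
tcp_pos: [566.4, -19.5, 97.3]
tool_rot: [[0.997, 0.079, 0.002], [0.079, -0.997, -0.0], [0.002, 0.0, -1.0]]
ft_force: [-0.5, -0.3, -1.4]
gripper_width: 21.2
grip_force: 69.5
```

Request:
arm_command:
  targets:
    - {"dx": 0,"dy": -0.3,"dz": 0,"twist": 0}
    - {"dx": 0,"dy": -0.3,"dz": 0,"twist": 0}
    - {"dx": 0,"dy": -0.3,"dz": 0,"twist": 0}
    - {"dx": 0,"dy": -0.3,"dz": 0,"twist": 0}
    - {"dx": 0,"dy": -0.3,"dz": 0,"twist": 0}
    - {"dx": 0,"dy": -0.3,"dz": 0,"twist": 0}
    - {"dx": 0,"dy": -0.3,"dz": 0,"twist": 0}
    - {"dx": 0,"dy": -0.3,"dz": 0,"twist": 0}
    - {"dx": 0,"dy": -0.3,"dz": 0,"twist": 0}
    - {"dx": 0,"dy": -0.3,"dz": 0,"twist": 0}
    - {"dx": 0,"dy": -0.3,"dz": 0,"twist": 0}
    - {"dx": 0,"dy": 0,"dz": 0,"twist": 0}

```text
time: 18.75
tcp_pos: [555.2, 113.4, 96.5]
tool_rot: [[0.997, 0.08, 0.0], [0.08, -0.997, 0.0], [0.0, -0.0, -1.0]]
ft_force: [0.4, -0.6, -2.0]
gripper_width: 21.0
grip_force: 69.4
```

Run:
```python
from h import *
s=st(); print(bth(s['tcp_pos'])); chips('top'); c=chips('wrist')
```

```text
t 18.75 tcp [555.2 113.4  96.5] R [[0.997, 0.08, 0.0], [0.08, -0.997, 0.0], [0.0, -0.0, -1.0]] F [ 0.4 -0.6 -2. ] w 21.0 g 69.4
[-108.2   40.2]
top chip booth [-141.4   10.7] [19.7 19.8]
wrist chip booth [-137.9   25. ] [22.2 15.6]
wrist chip booth [-137.3   79.7] [29.5 14.3]
```

Request:
arm_command:
  targets:
    - {"dx": 0,"dy": 0,"dz": -0.9,"twist": 0}
    - {"dx": -0.5,"dy": 0.83,"dz": -0.4,"twist": 0}
    - {"dx": -0.5,"dy": 0.83,"dz": 0,"twist": 0}
    - {"dx": -0.5,"dy": 0.83,"dz": 0,"twist": 0}
    - {"dx": -0.52,"dy": 0.83,"dz": 0,"twist": 0}
    - {"dx": 0,"dy": 0,"dz": 0,"twist": 0}
    - {"dx": 0,"dy": 0,"dz": 0,"twist": 0}

```text
time: 19.73
tcp_pos: [485.6, -26.5, 148.7]
tool_rot: [[0.997, 0.078, 0.001], [0.078, -0.997, 0.0], [0.001, -0.0, -1.0]]
ft_force: [0.2, 0.6, -2.5]
gripper_width: 21.5
grip_force: 69.6
```

Run:
```python
from h import *
s=st(); print(bth(s['tcp_pos'])); chips('top'); c=chips('wrist'); cv2.imwrite('pics/w8.png',c['img'])
```

```text
t 19.73 tcp [485.6 -26.5 148.7] R [[0.997, 0.078, 0.001], [0.078, -0.997, 0.0], [0.001, -0.0, -1.0]] F [ 0.2  0.6 -2.5] w 21.5 g 69.6
[ 25.7 -40.4]
top chip booth [-125.7   36.3] [108.4  53.3]
wrist chip booth [-67.8 -79.3] [30.7 38.9]
wrist chip booth [-125.2    3.1] [ 6.2 13. ]
wrist chip booth [-117.     7.5] [31.3 25.3]
wrist chip booth [-107.9   72.9] [ 5.7 12.9]
wrist chip booth [-112.8   55.4] [63.5 27.1]
```

View pics/w8.png

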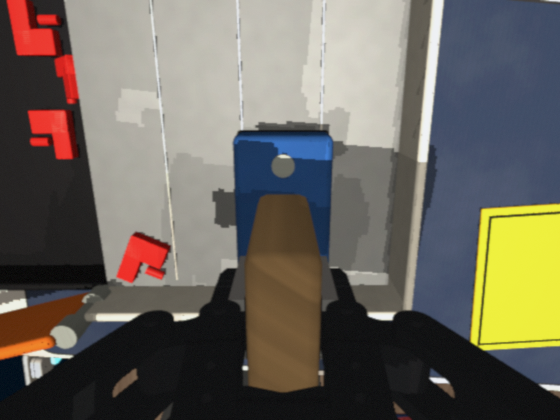

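Request:
arm_command:
  targets:
    - {"dx": 0.06,"dy": 0,"dz": 0.7,"twist": 0}
    - {"dx": 0,"dy": 0,"dz": 0.4,"twist": 0}
    - {"dx": 0,"dy": 0,"dz": 0.19,"twist": 0}
    - {"dx": 0,"dy": 0,"dz": 0,"twist": 0}
    - {"dx": 0,"dy": 0,"dz": 0,"twist": 0}

```text
time: 20.45
tcp_pos: [488.0, -26.1, 97.4]
tool_rot: [[0.997, 0.079, 0.001], [0.079, -0.997, -0.0], [0.001, 0.0, -1.0]]
ft_force: [-0.5, -0.9, -1.8]
gripper_width: 21.0
grip_force: 69.7
```

Request:
arm_command:
  targets:
    - {"dx": 0,"dy": -0.3,"dz": 0,"twist": 0}
    - {"dx": 0,"dy": -0.3,"dz": 0,"twist": 0}
    - {"dx": 0,"dy": -0.3,"dz": 0,"twist": 0}
    - {"dx": 0,"dy": -0.3,"dz": 0,"twist": 0}
    - {"dx": 0,"dy": -0.3,"dz": 0,"twist": 0}
    - {"dx": 0,"dy": -0.3,"dz": 0,"twist": 0}
    - {"dx": 0,"dy": -0.3,"dz": 0,"twist": 0}
    - {"dx": 0,"dy": -0.3,"dz": 0,"twist": 0}
    - {"dx": 0,"dy": -0.3,"dz": 0,"twist": 0}
    - {"dx": 0,"dy": -0.3,"dz": 0,"twist": 0}
    - {"dx": 0,"dy": 0,"dz": 0,"twist": 0}
    - {"dx": 0,"dy": 0,"dz": 0,"twist": 0}

```text
time: 21.95
tcp_pos: [478.1, 93.4, 96.9]
tool_rot: [[0.997, 0.08, -0.0], [0.08, -0.997, -0.0], [-0.0, 0.0, -1.0]]
ft_force: [-0.5, 0.1, -2.9]
gripper_width: 21.4
grip_force: 69.7
```

Request:
arm_command:
  targets:
    - {"dx": 0,"dy": 0,"dz": -1,"twist": 0}
    - {"dx": 0,"dy": 0,"dz": -1,"twist": 0}
    - {"dx": 0,"dy": 0.8,"dz": -0.7,"twist": 0}
    - {"dx": 0,"dy": 1,"dz": 0,"twist": 0}
    - {"dx": 0,"dy": 1,"dz": 0,"twist": 0}
    - {"dx": 0,"dy": 1,"dz": 0,"twist": 0}
    - {"dx": 0,"dy": 0,"dz": 0,"twist": 0}
    - {"dx": 0,"dy": 0,"dz": 0,"twist": 0}

```text
time: 22.95
tcp_pos: [489.8, -58.1, 204.8]
tool_rot: [[0.997, 0.078, -0.0], [0.078, -0.997, 0.0], [-0.0, -0.0, -1.0]]
ft_force: [0.4, 1.2, -2.5]
gripper_width: 20.9
grip_force: 70.0
```

Run:
```python
from h import *
s=st(); print(bth(s['tcp_pos'])); c=chips('wrist'); P=cloud(c); hsv=cv2.cvtColor(c['img'],cv2.COLOR_BGR2HSV)
k=(RED(hsv)&(P[...,0]<650)&(P[...,0]>350)&(P[...,1]<300)&(P[...,1]>-100)&(c['depth']>0)).astype(np.uint8)
n,l=cv2.connectedComponents(cv2.dilate(k,np.ones((7,7))))
for i in range(1,n):
    q=P[(l==i)&(k>0)]; print(i,len(q),bth(q.mean(0)),np.percentile(q[:,2],[2,50,98]).round(1),'u',bth(q)[:,0].min(),bth(q)[:,0].max())
cv2.imwrite('pics/w9.png',c['img'])
```

```text
t 22.95 tcp [489.8 -58.1 204.8] R [[0.997, 0.078, -0.0], [0.078, -0.997, 0.0], [-0.0, -0.0, -1.0]] F [ 0.4  1.2 -2.5] w 20.9 g 70.0
[ 57.5 -38.7]
wrist chip booth [-117.8  -70.7] [32.4 28.4]
wrist chip booth [-118.     7.1] [32.4 28.3]
wrist chip booth [-107.6   73.8] [ 6.6 13.6]
wrist chip booth [-113.2   56.2] [65.8 28. ]
1 3084 [-133.    42.1] [ 3.5 12.8 35.1] u -158.6 -98.5
2 967 [-136.2  -79.6] [ 3.6 12.6 14.3] u -159.3 -123.2
3 4 [-144.1 -109.3] [48.1 49.  49.2] u -149.4 -139.3
```

View pics/w9.png

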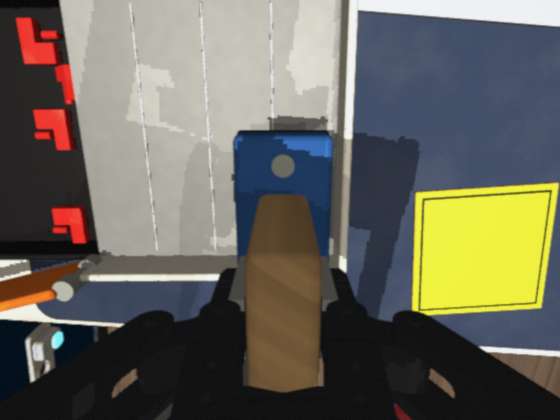

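All four offcuts are in the trough, at u < −98 with tops at or below 35 mm, and the bed is clear. The scraper goes to the yellow mat next.

Request:
arm_command:
  targets:
    - {"dx": -0.375,"dy": 0.964,"dz": 0,"twist": 0}
    - {"dx": -0.375,"dy": 0.964,"dz": 0,"twist": 0}
    - {"dx": -0.375,"dy": 0.964,"dz": 0,"twist": 0}
    - {"dx": -0.375,"dy": 0.964,"dz": 0,"twist": 0}
    - {"dx": -0.375,"dy": 0.964,"dz": 0.1,"twist": 0}
    - {"dx": 0,"dy": 0,"dz": 1,"twist": 0}
    - {"dx": 0,"dy": 0,"dz": 1,"twist": 0}
    - {"dx": 0,"dy": 0,"dz": 0.9,"twist": 0}
    - {"dx": 0,"dy": 0,"dz": 0.4,"twist": 0}
    - {"dx": 0,"dy": 0,"dz": 0.24,"twist": 0}
    - {"dx": 0,"dy": 0,"dz": 0,"twist": 0}
    - {"dx": 0,"dy": 0,"dz": 0,"twist": 0}

```text
time: 24.5
tcp_pos: [431.4, -256.5, 60.3]
tool_rot: [[0.997, 0.079, 0.001], [0.079, -0.997, -0.001], [0.001, 0.001, -1.0]]
ft_force: [-0.1, -0.7, -1.7]
gripper_width: 21.0
grip_force: 70.3
```

Request:
arm_command:
  targets:
    - {"dx": 0,"dy": 0,"dz": 0,"twist": 0}
    - {"dx": 0,"dy": 0,"dz": 0,"twist": 0}
    - {"dx": 0,"dy": 0,"dz": 0,"twist": 0}
    - {"dx": 0,"dy": 0,"dz": 0,"twist": 0}
    - {"dx": 0,"dy": 0,"dz": -0.6,"twist": 0}
    - {"dx": 0,"dy": 0,"dz": -1,"twist": 0}
    - {"dx": 0,"dy": 0,"dz": -1,"twist": 0}
    - {"dx": 0,"dy": 0,"dz": -1,"twist": 0}
    - {"dx": 0,"dy": 0,"dz": -0.5,"twist": 0}
    - {"dx": 0,"dy": 0,"dz": 0,"twist": 0}
  gripper: 60

```text
time: 25.75
tcp_pos: [431.4, -256.6, 224.6]
tool_rot: [[0.997, 0.079, 0.003], [0.079, -0.997, -0.002], [0.003, 0.002, -1.0]]
ft_force: [-0.4, -0.6, -0.4]
gripper_width: 60.0
grip_force: 0.0
```

Run:
```python
from h import *
st(); c=cam('wrist'); P=cloud(c);X,Y,Z=P[...,0],P[...,1],P[...,2]; hsv=cv2.cvtColor(c['img'],cv2.COLOR_BGR2HSV)
k=(c['depth']>0)&(Z>85)&(Z<110)&(abs(X-430)<70)&(abs(Y+256)<70)&(hsv[...,1]>60)
k=cv2.morphologyEx(k.astype(np.uint8),cv2.MORPH_OPEN,np.ones((3,3)))>0
print('handle',k.sum(),cv2.minAreaRect(P[k][:,:2].astype(np.float32)),np.percentile(Z[k],[5,50,95]))
c=cam('top'); hsv=cv2.cvtColor(c['img'],cv2.COLOR_BGR2HSV); P=cloud(c)
print('yellow',*blobs(c,cv2.inRange(hsv,(25,120,60),(35,255,255))>0,3,100))
```

```text
t 25.75 tcp [ 431.4 -256.6  224.6] R [[0.997, 0.079, 0.003], [0.079, -0.997, -0.002], [0.003, 0.002, -1.0]] F [-0.4 -0.6 -0.4] w 60.0 g 0.0
handle 2368 ((432.2734680175781, -258.2014465332031), (59.44583511352539, 21.370010375976562), 5.354073524475098) [ 96.23040322  98.8439737  100.0622232 ]
yellow (array([ 450.5, -203.5]), array([ 73.3, 146.3]), 62.2)
```

The scraper stands on the yellow mat at (432,−258), upright. The hub is next.

Request:
arm_command:
  targets:
    - {"dx": 0,"dy": 0,"dz": 0,"twist": 0.27}
    - {"dx": -0.044,"dy": -0.99,"dz": 0,"twist": 0}
    - {"dx": -0.044,"dy": -0.99,"dz": 0,"twist": 0}
    - {"dx": -0.044,"dy": -0.99,"dz": 0,"twist": 0}
    - {"dx": -0.044,"dy": -0.99,"dz": 0,"twist": 0}
    - {"dx": -0.044,"dy": -0.99,"dz": 0,"twist": 0}
    - {"dx": -0.044,"dy": -0.99,"dz": 0,"twist": 0}
    - {"dx": -0.044,"dy": -0.99,"dz": 0,"twist": 0}
    - {"dx": -0.044,"dy": -0.99,"dz": 0,"twist": 0}
    - {"dx": -0.044,"dy": -0.99,"dz": 0,"twist": 0}
    - {"dx": -0.044,"dy": -0.99,"dz": 0,"twist": 0}
  gripper: 58

```text
time: 27.22
tcp_pos: [399.3, 140.1, 221.9]
tool_rot: [[0.999, 0.032, -0.002], [0.032, -0.999, -0.001], [-0.002, 0.001, -1.0]]
ft_force: [0.0, 0.1, 0.3]
gripper_width: 57.9
grip_force: 0.0
```

Request:
arm_command:
  targets:
    - {"dx": -0.044,"dy": -0.99,"dz": 0,"twist": 0}
    - {"dx": -0.044,"dy": -0.99,"dz": 0,"twist": 0}
    - {"dx": -0.044,"dy": -0.99,"dz": 0,"twist": 0}
    - {"dx": -0.044,"dy": -0.99,"dz": 0,"twist": 0}
    - {"dx": -0.044,"dy": -0.99,"dz": 0,"twist": 0}
    - {"dx": -0.044,"dy": -0.98,"dz": 0,"twist": 0}
    - {"dx": 0,"dy": 0,"dz": 0,"twist": 0}
    - {"dx": 0,"dy": 0,"dz": 0,"twist": 0}

```text
time: 28.22
tcp_pos: [381.4, 374.9, 221.9]
tool_rot: [[0.999, 0.033, -0.002], [0.033, -0.999, -0.002], [-0.002, 0.002, -1.0]]
ft_force: [0.6, -0.6, -0.0]
gripper_width: 57.9
grip_force: 0.0
```

Run:
```python
from h import *
s=st(); print(np.round(s['joint_pos'],1)); c=cam('wrist'); P=cloud(c);X,Y,Z=P[...,0],P[...,1],P[...,2]; hsv=cv2.cvtColor(c['img'],cv2.COLOR_BGR2HSV)
k=(c['depth']>0)&(Z>8)&(Z<20)&(abs(X-385)<60)&(abs(Y-375)<60)&(hsv[...,2]<90)
k=cv2.morphologyEx(k.astype(np.uint8),cv2.MORPH_OPEN,np.ones((3,3)))>0
print('hub',k.sum(),cv2.minAreaRect(P[k][:,:2].astype(np.float32)))
cv2.imwrite('pics/w10.png',c['img'])
```

```text
t 28.23 tcp [381.4 374.9 221.9] R [[0.999, 0.033, -0.002], [0.033, -0.999, -0.002], [-0.002, 0.002, -1.0]] F [ 0.6 -0.6 -0. ] w 57.9 g 0.0
[ 44.4  13.4 105.5  -0.   61.3 132.5]
hub 3365 ((382.55657958984375, 375.2286376953125), (90.84944152832031, 33.57733917236328), 1.502159595489502)
```

View pics/w10.png

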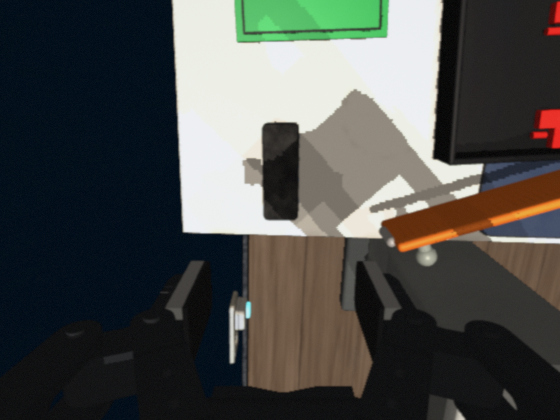

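The hub is centred at (281,171) in line with the jaws. The door's free end at (395,240) is clear of the right finger.

Request:
arm_command:
  targets:
    - {"dx": 0.02,"dy": 0,"dz": 1,"twist": 0}
    - {"dx": 0,"dy": 0,"dz": 1,"twist": 0}
    - {"dx": 0,"dy": 0,"dz": 1,"twist": 0}
    - {"dx": 0,"dy": 0,"dz": 1,"twist": 0}
    - {"dx": 0,"dy": 0,"dz": 0.8,"twist": 0}
    - {"dx": 0,"dy": 0,"dz": 0.42,"twist": 0}
    - {"dx": 0,"dy": 0,"dz": 0,"twist": 0}
    - {"dx": 0,"dy": 0,"dz": 0,"twist": 0}

```text
time: 29.28
tcp_pos: [383.6, 376.2, 15.5]
tool_rot: [[0.999, 0.032, 0.001], [0.032, -0.999, 0.001], [0.001, -0.001, -1.0]]
ft_force: [-0.1, 0.2, 0.2]
gripper_width: 58.2
grip_force: 0.0
```

Request:
arm_command:
  targets:
    - {"dx": 0,"dy": 0,"dz": 0,"twist": 0}
    - {"dx": 0,"dy": 0,"dz": 0,"twist": 0}
    - {"dx": 0,"dy": 0,"dz": 0,"twist": 0}
    - {"dx": 0,"dy": 0,"dz": 0,"twist": 0}
    - {"dx": 0,"dy": 0,"dz": 0,"twist": 0}
    - {"dx": 0,"dy": 0,"dz": 0,"twist": 0}
  gripper: 15
  grip_force: 50

```text
time: 30.02
tcp_pos: [383.5, 376.4, 15.9]
tool_rot: [[0.999, 0.032, 0.001], [0.032, -0.999, 0.001], [0.001, -0.001, -1.0]]
ft_force: [-0.4, -2.1, 9.8]
gripper_width: 31.5
grip_force: 48.7
```

Request:
arm_command:
  targets:
    - {"dx": 0,"dy": 0,"dz": -0.5,"twist": 0}
    - {"dx": 0,"dy": 0,"dz": -1,"twist": 0}
    - {"dx": 0,"dy": 0,"dz": -1,"twist": 0}
    - {"dx": 0,"dy": 0,"dz": -1,"twist": 0}
    - {"dx": 0,"dy": 0,"dz": -1,"twist": 0}

```text
time: 30.65
tcp_pos: [382.8, 375.8, 196.5]
tool_rot: [[0.999, 0.032, 0.001], [0.032, -0.999, 0.001], [0.001, -0.001, -1.0]]
ft_force: [0.7, 0.6, -1.2]
gripper_width: 30.9
grip_force: 49.7
```

Request:
arm_command:
  targets:
    - {"dx": 0.32,"dy": 0.97,"dz": 0,"twist": 0}
    - {"dx": 0.32,"dy": 0.97,"dz": 0,"twist": 0}
    - {"dx": 0.32,"dy": 0.97,"dz": 0,"twist": 0}
    - {"dx": 0.32,"dy": 0.97,"dz": 0,"twist": 0}
    - {"dx": 0.32,"dy": 0.97,"dz": 0,"twist": 0}
    - {"dx": 0.32,"dy": 0.97,"dz": 0,"twist": 0}
    - {"dx": 0.32,"dy": 0.97,"dz": 0,"twist": 0}
    - {"dx": 0.32,"dy": 0.97,"dz": 0,"twist": 0}
    - {"dx": 0.32,"dy": 0.97,"dz": 0,"twist": 0}
    - {"dx": 0.32,"dy": 0.97,"dz": 0,"twist": 0}
    - {"dx": 0,"dy": 0,"dz": 0,"twist": 0}
    - {"dx": 0,"dy": 0,"dz": 0,"twist": 0}

```text
time: 32.15
tcp_pos: [523.0, -7.6, 194.7]
tool_rot: [[1.0, 0.032, -0.0], [0.032, -1.0, 0.0], [-0.0, -0.0, -1.0]]
ft_force: [-0.7, 0.5, -0.6]
gripper_width: 31.0
grip_force: 49.7
```

Run:
```python
from h import *
s=st(); print(bth(s['tcp_pos']))
```

```text
t 32.15 tcp [523.   -7.6 194.7] R [[1.0, 0.032, -0.0], [0.032, -1.0, 0.0], [-0.0, -0.0, -1.0]] F [-0.7  0.5 -0.6] w 31.0 g 49.7
[ 9.8 -1.6]
```

Request:
arm_command:
  targets:
    - {"dx": 0,"dy": 0,"dz": 1,"twist": 0}
    - {"dx": 0,"dy": 0,"dz": 1,"twist": 0}
    - {"dx": 0,"dy": 0,"dz": 0.8,"twist": 0}
    - {"dx": 0,"dy": 0,"dz": 0.4,"twist": 0}
    - {"dx": 0,"dy": 0,"dz": 0.25,"twist": 0}
    - {"dx": 0,"dy": 0,"dz": 0,"twist": 0}
    - {"dx": 0,"dy": 0,"dz": 0,"twist": 0}

```text
time: 33.02
tcp_pos: [524.2, -7.4, 57.5]
tool_rot: [[0.999, 0.033, 0.002], [0.033, -0.999, 0.0], [0.002, -0.0, -1.0]]
ft_force: [-0.1, 0.9, 2.1]
gripper_width: 31.2
grip_force: 65.3
```

Request:
arm_command:
  targets:
    - {"dx": 0,"dy": 0,"dz": 0,"twist": 0}
    - {"dx": 0,"dy": 0,"dz": 0,"twist": 0}
    - {"dx": 0,"dy": 0,"dz": 0,"twist": 0}
    - {"dx": 0,"dy": 0,"dz": 0,"twist": 0}
    - {"dx": 0,"dy": 0,"dz": -0.5,"twist": 0}
    - {"dx": 0,"dy": 0,"dz": -1,"twist": 0}
    - {"dx": 0,"dy": 0,"dz": -1,"twist": 0}
    - {"dx": 0,"dy": 0,"dz": -1,"twist": 0}
    - {"dx": 0,"dy": 0,"dz": -1,"twist": 0}
    - {"dx": 0,"dy": 0,"dz": 0,"twist": 0}
    - {"dx": 0,"dy": 0,"dz": 0,"twist": 0}
  gripper: 55

```text
time: 34.4
tcp_pos: [522.9, -7.8, 235.9]
tool_rot: [[0.999, 0.032, -0.001], [0.032, -0.999, 0.0], [-0.001, -0.0, -1.0]]
ft_force: [0.1, 0.4, -0.4]
gripper_width: 55.0
grip_force: 0.0
```

Run:
```python
from h import *
st(); c=cam('wrist'); P=cloud(c);X,Y,Z=P[...,0],P[...,1],P[...,2]; hsv=cv2.cvtColor(c['img'],cv2.COLOR_BGR2HSV)
k=(c['depth']>0)&(Z>46)&(Z<62)&(abs(X-523)<80)&(abs(Y+5)<60)
k=cv2.morphologyEx(k.astype(np.uint8),cv2.MORPH_OPEN,np.ones((3,3)))>0
r=cv2.minAreaRect(P[k][:,:2].astype(np.float32));print('hub',k.sum(),r,bth(r[0]),np.percentile(Z[k],[5,50,95]))
for n in('top','scene'):
    c=cam(n); P=cloud(c); hsv=cv2.cvtColor(c['img'],cv2.COLOR_BGR2HSV)
    k=(cv2.inRange(hsv,(7,150,90),(20,255,255))>0)&(abs(P[...,2]-95)<15)&(P[...,0]<500)&(P[...,1]>50)&(P[...,1]<400)
    print(n,'door',[ (b,bth(b[0])) for b in blobs(c,k,100,20)], 'ends',bth(P[k])[bth(P[k])[:,0].argmin()],bth(P[k])[bth(P[k])[:,0].argmax()])
```

```text
t 34.4 tcp [522.9  -7.8 235.9] R [[0.999, 0.032, -0.001], [0.032, -0.999, 0.0], [-0.001, -0.0, -1.0]] F [ 0.1  0.4 -0.4] w 55.0 g 0.0
hub 4105 ((521.1082763671875, -9.233081817626953), (92.15744018554688, 34.45808410644531), 2.7528586387634277) [11.3 -3.6] [52.65478846 54.08114352 55.27339908]
top door [((array([379.2, 201.1]), array([  8.7, 178.3]), 19.3), array([-209.8, -128.2]))] ends [-296.7 -151.7] [-123.7 -104.1]
scene door [((array([375.3, 193.6]), array([ 14.9, 191.5]), 19.0), array([-202.6, -132.7]))] ends [-294.3 -155.2] [-108.7 -105. ]
```

The hub lies flat on the bed at booth (11,−4). The door is open at about 1.83 rad. I'll close the fingers, go to the robot side of the door, and work out the pushing arc.

Request:
arm_command:
  targets:
    - {"dx": 0,"dy": 0,"dz": 0,"twist": -0.27}
    - {"dx": -0.675,"dy": -0.97,"dz": 0,"twist": 0}
    - {"dx": -0.675,"dy": -0.97,"dz": 0,"twist": 0}
    - {"dx": -0.675,"dy": -0.97,"dz": 0,"twist": 0}
    - {"dx": -0.675,"dy": -0.97,"dz": 0,"twist": 0}
    - {"dx": -0.675,"dy": -0.97,"dz": 0,"twist": 0}
    - {"dx": -0.675,"dy": -0.97,"dz": 0,"twist": 0}
    - {"dx": 0,"dy": 0,"dz": 0,"twist": 0}
    - {"dx": 0,"dy": 0,"dz": 0,"twist": 0}
  gripper: 0

```text
time: 35.67
tcp_pos: [343.3, 211.2, 236.0]
tool_rot: [[0.997, 0.08, -0.001], [0.08, -0.997, -0.001], [-0.001, 0.001, -1.0]]
ft_force: [0.8, -0.4, 0.4]
gripper_width: -0.0
grip_force: 0.0
```

Run:
```python
from h import *
s=st(); p=bth(s['tcp_pos']); print(p)
c=cam('wrist'); cv2.imwrite('pics/w11.png',c['img'])
H=np.array([-104,-103.]); 
def pos(t,cl=0):
    d=np.array([-np.sin(t),np.cos(t)]); n=np.array([-np.cos(t),-np.sin(t)]); s=11*abs(n[1])+14.5*abs(n[0]); return H+130*d+(4+s+cl)*n
start=pos(1.83,10); print('to start dx,dy',np.round((start-p)[::-1]/40,3))
prev=start
for t in np.linspace(1.79,0.10,18):
    q=pos(t); print(round(t,2),q.round(1),'dx,dy',np.round((q-prev)[::-1]/40,2)); prev=q
print('end',pos(0))
```

```text
t 35.67 tcp [343.3 211.2 236. ] R [[0.997, 0.08, -0.001], [0.08, -0.997, -0.001], [-0.001, 0.001, -1.0]] F [ 0.8 -0.4  0.4] w -0.0 g 0.0
[-222.7 -163.1]
to start dx,dy [-0.016  0.008]
1.79 [-227.  -148.7] dx,dy [ 0.37 -0.12]
1.69 [-231.1 -135.1] dx,dy [ 0.34 -0.1 ]
1.59 [-233.7 -120.9] dx,dy [ 0.35 -0.06]
1.49 [-234.9 -108.8] dx,dy [ 0.3  -0.03]
1.39 [-235.  -97.] dx,dy [ 0.29 -0.  ]
1.29 [-234.1  -85.2] dx,dy [0.3  0.02]
1.19 [-232.1  -73.3] dx,dy [0.3  0.05]
1.09 [-228.9  -61.5] dx,dy [0.3  0.08]
0.99 [-224.5  -49.9] dx,dy [0.29 0.11]
0.9 [-219.   -38.6] dx,dy [0.28 0.14]
0.8 [-212.3  -27.8] dx,dy [0.27 0.17]
0.7 [-204.4  -17.5] dx,dy [0.26 0.2 ]
0.6 [-195.4   -8. ] dx,dy [0.24 0.22]
0.5 [-185.4    0.7] dx,dy [0.22 0.25]
0.4 [-174.4    8.4] dx,dy [0.19 0.28]
0.3 [-162.4   15. ] dx,dy [0.16 0.3 ]
0.2 [-149.7   20.4] dx,dy [0.13 0.32]
0.1 [-136.4   24.4] dx,dy [0.1  0.33]
end [-122.5   27. ]
```

View pics/w11.png

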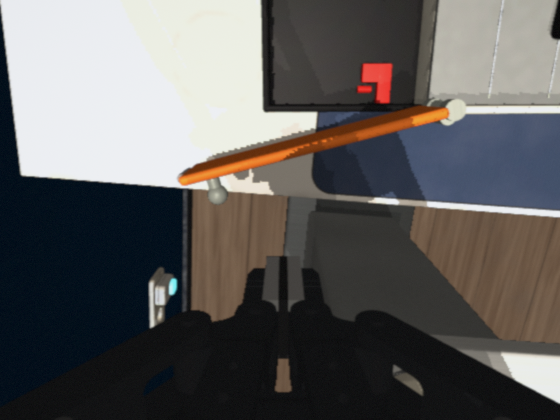

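The door runs from the hinge at (452,112) to (185,180), with the knob at (217,194). The closed fingers are on the robot side, between hinge and knob. I'll descend and push.

Request:
arm_command:
  targets:
    - {"dx": 0,"dy": 0,"dz": 1,"twist": 0}
    - {"dx": 0,"dy": 0,"dz": 1,"twist": 0}
    - {"dx": 0,"dy": 0,"dz": 1,"twist": 0}
    - {"dx": 0,"dy": 0,"dz": 0.7,"twist": 0}
    - {"dx": 0,"dy": 0,"dz": 0,"twist": 0}
    - {"dx": 0,"dy": 0,"dz": 0,"twist": 0}

```text
time: 36.48
tcp_pos: [344.2, 211.2, 89.1]
tool_rot: [[0.997, 0.078, 0.0], [0.078, -0.997, 0.0], [0.0, -0.0, -1.0]]
ft_force: [0.4, -0.9, 0.9]
gripper_width: -0.2
grip_force: 0.0
```

Request:
arm_command:
  targets:
    - {"dx": 0.37,"dy": -0.12,"dz": 0,"twist": 0}
    - {"dx": 0.34,"dy": -0.1,"dz": 0,"twist": 0}
    - {"dx": 0.35,"dy": -0.06,"dz": 0,"twist": 0}
    - {"dx": 0.3,"dy": -0.03,"dz": 0,"twist": 0}
    - {"dx": 0.29,"dy": 0,"dz": 0,"twist": 0}
    - {"dx": 0.3,"dy": 0.02,"dz": 0,"twist": 0}
    - {"dx": 0.3,"dy": 0.05,"dz": 0,"twist": 0}
    - {"dx": 0.3,"dy": 0.08,"dz": 0,"twist": 0}
    - {"dx": 0.29,"dy": 0.11,"dz": 0,"twist": 0}

```text
time: 37.6
tcp_pos: [457.3, 222.1, 88.5]
tool_rot: [[0.997, 0.079, -0.0], [0.079, -0.997, -0.0], [-0.0, 0.0, -1.0]]
ft_force: [-1.2, -0.4, -0.5]
gripper_width: 0.0
grip_force: 0.3
```

```bash
cat > door.py <<'E'
from h import *
s=st(); print(bth(s['tcp_pos']))
for n in('top','scene'):
    c=cam(n); P=cloud(c); hsv=cv2.cvtColor(c['img'],cv2.COLOR_BGR2HSV)
    k=(cv2.inRange(hsv,(7,150,90),(20,255,255))>0)&(abs(P[...,2]-95)<15)&(P[...,0]>330)&(P[...,0]<700)&(P[...,1]>50)&(P[...,1]<400)
    b=bth(P[k]); 
    if len(b)>5: 
        e=b[np.argsort(np.hypot(b[:,0]+104,b[:,1]+103))[-8:]].mean(0)+[104,103]; print(n,len(b),'far',e,'theta',np.arctan2(-e[0],e[1]))
E
python3 door.py
```

```text
t 37.6 tcp [457.3 222.1  88.5] R [[0.997, 0.079, -0.0], [0.079, -0.997, -0.0], [-0.0, 0.0, -1.0]] F [-1.2 -0.4 -0.5] w 0.0 g 0.3
[-224.5  -48.7]
top 72 far [-71.625  44.05 ] theta 1.0194140308064052
```

Tracking as planned (about 1.0 rad). Continuing.

Request:
arm_command:
  targets:
    - {"dx": 0.28,"dy": 0.14,"dz": 0,"twist": 0}
    - {"dx": 0.27,"dy": 0.17,"dz": 0,"twist": 0}
    - {"dx": 0.26,"dy": 0.2,"dz": 0,"twist": 0}
    - {"dx": 0.24,"dy": 0.22,"dz": 0,"twist": 0}
    - {"dx": 0.22,"dy": 0.25,"dz": 0,"twist": 0}
    - {"dx": 0.19,"dy": 0.28,"dz": 0,"twist": 0}
    - {"dx": 0.16,"dy": 0.3,"dz": 0,"twist": 0}
    - {"dx": 0.13,"dy": 0.32,"dz": 0,"twist": 0}
    - {"dx": 0.1,"dy": 0.33,"dz": 0,"twist": 0}
    - {"dx": 0,"dy": 0,"dz": 0,"twist": 0}

```text
time: 38.95
tcp_pos: [537.6, 139.1, 88.5]
tool_rot: [[0.997, 0.078, 0.0], [0.078, -0.997, -0.0], [0.0, 0.0, -1.0]]
ft_force: [0.5, -0.3, -0.6]
gripper_width: -0.1
grip_force: 0.0
```

Request:
arm_command:
  targets:
    - {"dx": 0.03,"dy": 0.12,"dz": 0,"twist": 0}
    - {"dx": 0,"dy": 0.12,"dz": 0,"twist": 0}
    - {"dx": 0,"dy": 0.1,"dz": 0,"twist": 0}
    - {"dx": 0,"dy": 0,"dz": 0,"twist": 0}

```text
time: 39.45
tcp_pos: [539.6, 126.4, 88.5]
tool_rot: [[0.997, 0.079, 0.0], [0.079, -0.997, -0.0], [0.0, 0.0, -1.0]]
ft_force: [-0.3, 0.5, -0.2]
gripper_width: 0.0
grip_force: 0.0
```

```bash
python3 door.py
python3 - <<'E'
from h import *
c=cam('wrist'); cv2.imwrite('pics/w12.png',c['img'])
E
```

```text
t 39.45 tcp [539.6 126.4  88.5] R [[0.997, 0.079, 0.0], [0.079, -0.997, -0.0], [0.0, 0.0, -1.0]] F [-0.3  0.5 -0.2] w 0.0 g 0.0
[-122.5   25.7]
```

Request:
arm_command:
  targets:
    - {"dx": 0,"dy": 0.08,"dz": 0,"twist": 0}
    - {"dx": 0,"dy": 0.06,"dz": 0,"twist": 0}
    - {"dx": 0,"dy": 0,"dz": 0,"twist": 0}

```text
time: 39.98
tcp_pos: [539.6, 125.3, 88.6]
tool_rot: [[0.997, 0.077, -0.0], [0.077, -0.997, 0.006], [0.0, -0.006, -1.0]]
ft_force: [-4.8, 28.7, -1.8]
gripper_width: -0.1
grip_force: 14.2
```

Request:
arm_command:
  targets:
    - {"dx": 0,"dy": 0.05,"dz": 0,"twist": 0}
    - {"dx": 0,"dy": 0.05,"dz": 0,"twist": 0}
    - {"dx": 0,"dy": 0,"dz": 0,"twist": 0}

```text
time: 40.35
tcp_pos: [539.8, 124.6, 88.7]
tool_rot: [[0.997, 0.075, -0.0], [0.075, -0.997, 0.011], [0.001, -0.011, -1.0]]
ft_force: [-7.2, 48.8, -3.4]
gripper_width: -0.1
grip_force: 24.8
```

The push hit a firm stop at 49 N, which fits a shut door. I'll back off and check.

Request:
arm_command:
  targets:
    - {"dx": 0,"dy": -0.4,"dz": 0,"twist": 0}
    - {"dx": 0,"dy": -1,"dz": 0,"twist": 0}
    - {"dx": 0,"dy": 0,"dz": -1,"twist": 0}
    - {"dx": 0,"dy": 0,"dz": -1,"twist": 0}
    - {"dx": 0,"dy": 0,"dz": -1,"twist": 0}
    - {"dx": 0,"dy": 0,"dz": -1,"twist": 0}
    - {"dx": 0,"dy": 0,"dz": -1,"twist": 0}
    - {"dx": 0,"dy": 0,"dz": 0,"twist": 0}
    - {"dx": 0,"dy": 0,"dz": 0,"twist": 0}

```text
time: 41.48
tcp_pos: [535.5, 172.7, 287.9]
tool_rot: [[0.997, 0.079, -0.001], [0.079, -0.997, -0.0], [-0.001, 0.0, -1.0]]
ft_force: [-0.5, 0.5, -0.4]
gripper_width: -0.2
grip_force: 0.0
```

Run:
```python
from h import *
st(); c=cam('wrist'); cv2.imwrite('pics/w13.png',c['img']); P=cloud(c);X,Y,Z=P[...,0],P[...,1],P[...,2]; hsv=cv2.cvtColor(c['img'],cv2.COLOR_BGR2HSV)
k=(cv2.inRange(hsv,(5,130,60),(20,255,255))>0)&(abs(Z-99)<4); b=bth(P[k]); print(len(b),np.polyfit(b[:,1],b[:,0],1),b.min(0),b.max(0),np.median(b,0))
k=(c['depth']>0)&(Z>46)&(Z<62)&(abs(X-523)<80)&(abs(Y+5)<60)
k=cv2.morphologyEx(k.astype(np.uint8),cv2.MORPH_OPEN,np.ones((3,3)))>0
print('hub',k.sum(),bth(cv2.minAreaRect(P[k][:,:2].astype(np.float32))[0]),np.percentile(Z[k],[5,50,95]))
c=cam('top'); hsv=cv2.cvtColor(c['img'],cv2.COLOR_BGR2HSV); P=cloud(c); X,Y,Z=P[...,0],P[...,1],P[...,2]
k=(Z>15)&(Z<40)&(abs(X-563)<60)&(abs(Y-357)<60); print('car',P[k].mean(0))
k=(Z>85)&(Z<105)&(abs(X-431)<70)&(abs(Y+256)<70); print('scraper',P[k].mean(0) if k.any() else None)
```

```text
t 41.48 tcp [535.5 172.7 287.9] R [[0.997, 0.079, -0.001], [0.079, -0.997, -0.0], [-0.001, 0.0, -1.0]] F [-0.5  0.5 -0.4] w -0.2 g 0.0
1966 [-4.47337037e-03 -1.03722921e+02] [-107.6  -98.8] [-98.5  98.5] [-103.9   13. ]
hub 3155 [10.8 -3.3] [50.51950955 54.23101886 55.50963514]
car [560.26344705 363.17747411  16.75557144]
scraper [ 435.3644056  -254.85425584   97.341196  ]
```

View pics/w13.png

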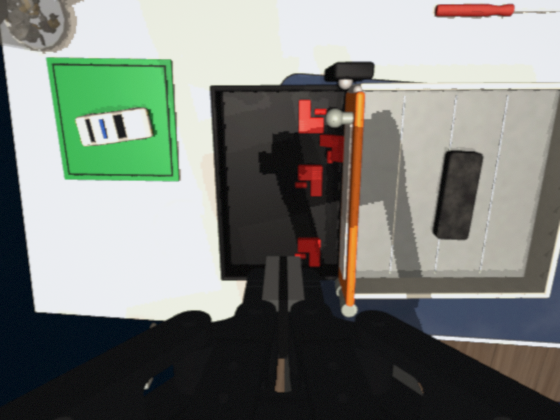

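The picture shows the door shut on its catch (355,190), the four chips in the trough, the hub on the bed and the car on the green mat. Handing in.

```bash
python3 -c "
from bench import *
print(sign_off())"
```

```text
the job is handed in; nothing more can be done
None
```

The booth is ready and the job is handed in (no verdict was returned): car on the green mat, all four offcuts in the trough, scraper upright on the yellow mat, hub flat on the bed, and door shut on its catch, at about 41 s of the 208 s allowed.

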